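# Build up the disc-spring stack of a shaker foot and snap its cap on

## Task

The grey shaker foot has one disc spring on its post already, lying hollow side down. Take the two disc springs out of the white rack and put them over the post so that the faces alternate - the next one with its blue hollow side up, then the other with its blue hollow side down - each lying flat on the one below. Then set the yellow cap on the post and push it straight down until it snaps fully home, stop pushing there without ramming it, let go, and leave the other things where they are.

Things in the scene. Friction and masses are not known exactly. Their poses are not given: they have to be found in the camera images.
- foot: Grey round spring foot, fixed, 100 mm across, with two screwed ears along its y axis reaching 73 mm out. Origin: centre of its underside, z up along the post. Flange top at 20 mm; on it one fixed disc spring, hollow side down, up to 27.3 mm. With both loose springs seated the stack is 42 mm high: their centres at 31 and 38.3 mm.
- post_tip (a point): Tip of the foot's aluminium guide post, on its axis, 94 mm above the underside. The post is 34 mm thick up to 40 mm, tapers to 13 mm at 70 mm, has three sprung brass balls (20 mm across) at 82 mm and a blunt cone from 88 mm to the tip. A disc spring tilted up to about 55 degrees still goes over the tip; let go there, it drops flat and slides down.
- spring_a: Disc spring (conical steel washer) on edge in a rack slot, leaning up to 4 degrees, 90 g: 84 mm across, hole 40 mm, stock 3.5 mm, cone angle 10 degrees, 7.3 mm tall when flat. Origin: its centre, half-way through. Its z axis is the cone axis and points out of the hollow side, painted blue (the bulging side is bare steel). Gripped by the rim it turns until the rim lies flat on the fingers. The two are alike, either goes first; they face opposite ways.
- spring_b: Disc spring (conical steel washer) on edge in a rack slot, leaning up to 4 degrees, 90 g: 84 mm across, hole 40 mm, stock 3.5 mm, cone angle 10 degrees, 7.3 mm tall when flat. Origin: its centre, half-way through. Its z axis is the cone axis and points out of the hollow side, painted blue (the bulging side is bare steel). Gripped by the rim it turns until the rim lies flat on the fingers. The two are alike, either goes first; they face opposite ways.
- rack: White plastic rack, fixed to the worktop, 125 x 104 mm, two slots along its y axis at x = -38 and +38 mm. Origin at the centre of its underside. Slot walls end 39 mm up; each slot is 9 mm wide with its floor 6 mm up, so a standing spring reaches 90 mm high and its axis lies along the rack's x axis.
- cap: Yellow snap cap upright on the worktop, open end down: 42 mm outside, 34 mm inside, 53 mm tall, closed roof, two grey bands, about 60 g. Origin: centre of its underside, z up. An inner lip with a 15.6 mm hole, 28.5 mm above the open end, must ride over the post's balls.
- cap_centre (a point): Centre of the cap, half-way up (26.5 mm above its underside). The lip meets the balls when this is about 85 mm above the foot's underside; the push rises to a peak of about 8 to 15 N, then the balls snap the lip down and pull, and the roof stops on the post's tip. Fully home it is 71.5 mm above the foot's underside.
- reagent_1: Bystander: amber reagent bottle with a black cap, 50 mm wide, 98 mm tall. Origin under its centre. Leave it alone.
- petri_1: Bystander: flat round culture dish, 61 mm wide, 14 mm tall. Origin under its centre. Leave it alone.
- tape_1: Bystander: roll of brown tape, 96 mm wide, 25 mm tall. Origin under its centre. Leave it alone.
- tube_12: Bystander: loose yellow-capped sample tube lying down, about 90 mm long, 17 mm thick. Origin under its centre. Leave it alone.
- film_roll: Bystander: white film roll, 84 mm wide, 52 mm tall. Origin under its centre. Leave it alone.
Things that resemble listed ones, but are neither listed nor needed, are in the scene too. Of the things that look like the cap, the smallest one is meant.

How it is judged (in metres and radians):
On the way, in this order (a step that is already met when the one before it is completed fails the run):
1. the first disc spring lies flat on the fixed one, hollow side up, let go (((z of spring_a in the frame of foot between 0.028 and 0.034 m and horizontal distance between spring_a and foot below 0.008 m and angle between spring_a's own z axis and vertical below 0.15 rad and contact force between the fingers and spring_a below 0.1 N) or (z of spring_b in the frame of foot between 0.028 and 0.034 m and horizontal distance between spring_b and foot below 0.008 m and angle between spring_b's own z axis and vertical below 0.15 rad and contact force between the fingers and spring_b below 0.1 N))), for 0.2 s.
2. the second disc spring lies flat on the first, hollow side down, let go (((z of spring_a in the frame of foot between 0.028 and 0.034 m and horizontal distance between each of spring_a, spring_b and foot below 0.008 m and angle between spring_a's own z axis and vertical below 0.15 rad and z of spring_b in the frame of foot between 0.0353 and 0.0413 m and angle between spring_b's own z axis and vertical above 2.99 rad and contact force between the fingers and spring_b below 0.1 N) or (z of spring_b in the frame of foot between 0.028 and 0.034 m and horizontal distance between each of spring_b, spring_a and foot below 0.008 m and angle between spring_b's own z axis and vertical below 0.15 rad and z of spring_a in the frame of foot between 0.0353 and 0.0413 m and angle between spring_a's own z axis and vertical above 2.99 rad and contact force between the fingers and spring_a below 0.1 N))), for 0.2 s.
3. the cap has snapped home on the post (z of cap_centre in the frame of foot between 0.0695 and 0.074 m and horizontal distance between cap_centre and foot below 0.004 m and angle between cap's own z axis and vertical below 0.12 rad), for 0.2 s.
At the end, for the whole second after the job is handed in: Above the foot's underside: lower spring hollow up, centre at 31 +-3 mm; upper spring hollow down, centre at 38.3 +-3 mm; both within 8 mm of the post's axis and 0.15 rad of flat; cap centre at 69.5 to 74 mm, within 4 mm of the axis, tilt under 0.12 rad; all at rest, let go (all of step 3 and ((z of spring_a in the frame of foot between 0.028 and 0.034 m and horizontal distance between each of spring_a, spring_b and foot below 0.008 m and angle between spring_a's own z axis and vertical below 0.15 rad and z of spring_b in the frame of foot between 0.0353 and 0.0413 m and angle between spring_b's own z axis and vertical above 2.99 rad and contact force between the fingers and spring_b below 0.1 N) or (z of spring_b in the frame of foot between 0.028 and 0.034 m and horizontal distance between each of spring_b, spring_a and foot below 0.008 m and angle between spring_b's own z axis and vertical below 0.15 rad and z of spring_a in the frame of foot between 0.0353 and 0.0413 m and angle between spring_a's own z axis and vertical above 2.99 rad and contact force between the fingers and spring_a below 0.1 N)) and linear speed of each of spring_a, spring_b, cap below 0.02 m/s); the robot touches nothing.
It fails at once if the cap is rammed: over 90 N between cap and foot in all, of which the squeeze of the balls makes up to 35 N (contact force between cap and foot above 90 N).
It fails at once if a bystander (bottle, dish, tape, tube, film roll) is shifted by more than 30 mm (distance of any of reagent_1, petri_1, tape_1, tube_12, film_roll from where it was at the start of the episode above 0.03 m).
It also fails if it takes over 69 s, if anything falls off the work surface, if the arm or the gripper's body presses on something with over 40 N, if the wrist force passes 120 N, or if a joint passes its speed limit or range.

## Robot

A 6-joint arm with a two-finger parallel gripper is mounted at the origin on a cart in front of the work surface, level with it; the furniture and walls round the work are solid. World frame = base frame: x ahead of the robot, y to its left, z up, the work surface at z = 0. Lengths are in m, angles in degrees, forces in N, time in s.
With the tool pointing down it reaches from about 0.375 to 0.9 m from the base axis. Payload 3.1 kg.
Tool frame: the origin (TCP) lies on the centre line of the jaws, within the pads' length; the fingertips stand 14 mm ahead of it and the grasp point (between the pads) lies 5 mm behind it (bot.tips_ahead is the distance from the TCP to the fingertips, in m); z points along the fingers, y is the line along which they close (so a half turn about z gives the same grasp; the last joint's range is limited). The gripper opens to 87 mm and grips with 3 to 60 N. Pads are 19 mm wide; open, the fingers measure 117 mm over their backs; the gripper's body (75 mm by 190 mm) begins 51 mm behind the grasp point.
Start: joints at [-86.316, 30.224, 82.088, -0, 67.689, -10.227], TCP at [0.15, -0.607, 0.237] pointing down, gripper open.
Joint ranges: [-176.69, 176.69], [-43.24, 126.21], [12.49, 139.97], [-82, 262], [0, 151.66], [-163.58, 163.58]. Speed limits (degrees/s): [159.86, 159.86, 180, 180, 180, 180].

## Interface

Orientations are given as a 3x3 rotation matrix whose columns are the frame's x, y, z axes.
In Python, from rig import bot gives the robot as it stands.
- The arm moves only by the tool play_rows, never from a script. Its argument "moves" is a list that holds one entry, the list of rows, each a list of 6 numbers: the shift along the tool's x, y, z in mm, then the turn, a rotation vector about the tool's x, y, z in rad. A call has 1 to 5 rows; each row shifts and turns the commanded pose from where the row before left it, along the tool's axes as they then stand; what a row does not reach is not made up. A row lasts 1/10 s, in which the tool goes at most 50 mm and 8.59 degrees, less where a joint would pass 70% of its speed; a pose out of reach is approached as far as the arm can. A call with a gripper value outside its range is refused whole. "fingers" is the opening, from -1 (shut) to 1 (fully open), set as the call begins (left out, the last holds). The fingers move at their own pace and stop on an object; the grip force is fixed at half the most. Time passes only in rows, so rows that do not move let the fingers close. It gives the time, the measured TCP pose, the force, the opening and the grip force at its end, in the units of the state.
- bot.read_state(): the state, without advancing time (a new reading comes with each control period).
- bot.capture(name): name is "scene" or "top" or "wrist"; returns a dict with "image" (420x560x3 uint8, blue, green, red), "fx", "fy", "cx", "cy" (pixels), "R" (3x3) and "t" (3): a world point X has camera coordinates R X + t. Camera axes: x right, y down, z forward; pixel columns grow to the right and rows downward; lengths in m; the calibration is good to about 2 mm. A picture is of the moment at which its call begins. There is no depth.
- bot.hand_in(): hands the job in; it is judged then, once.
Trained networks look in a picture, given as the dict that the camera call returned (one of the last four; its "shot" number tells which), for a name from the list of things; names that differ only in an ending like _2 or _b are one class to them, and where a whole thing is asked for, a point or a joint stands for the part that bears it (a point fixed in the world has none). Each returns a list of dicts, best first, with "confidence" (0 to 1); they miss things now and then, are a little off and sometimes report something else, mostly with a low value. They report only what shows in the picture. A call takes as long as a camera call. They do not tell look-alikes from the thing itself.
- bot.search_frame(picture, query): "centre" ([column, row] in pixels, amid what is visible of it).
- bot.silhouettes(picture, query): "pixels" (420x560 bool, what is visible of it) and "centre" ([column, row] in pixels, amid what is visible of it).
- bot.pinpoint(picture, query): "centre" ([column, row] in pixels: a listed point, or the origin of a listed thing).
The state is a dict: "time_s": time; "joint_positions": joint angles; "qvel": joint speeds; "tau": joint torques, N m; "position": TCP position; "tcp_rot": TCP orientation; "force": force on the tool from outside, world axes, zero at the start; "moment": the same for the moment, N m; "opening": opening from 0.0 (shut) to 1.0 (fully open); "grasp_force": force on a finger pad.
Only numpy, scipy, OpenCV 4.12 (cv2) and the standard library are available. Lean on these libraries where they do the work, as an engineer would, in place of code of your own. Each camera call takes 0.05 s, during which the arm holds its last target. There are 200 camera calls.

## Working session

There is one attempt and no reset: what is moved stays moved. The work goes in short steps, Python scripts to look and compute and a tool call to move; the robot and the scene stay as the last step left them, time stands still between calls to the robot, and variables do not carry over. Pictures are saved under pics/ and viewed, at most 10 in all, crops included, and the job is handed in when it is done.

Besides the shell and the picture viewer there is one more tool, called after "Call:" by a JSON object that holds its "method" and its "body", one argument or row to a line. play_rows: Moves the arm, as the interface text tells. Its arguments: {"type":"object","properties":{"moves":{"type":"array","items":{"type":"array","items":{"type":"array","items":{"type":"number"}}}},"fingers":{"type":"number"}},"required":["moves"]}

```bash
mkdir -p pics; ls
cat > h.py <<'E'
import numpy as np, cv2, pickle
from rig import bot
def shot(n,save=None):
    p=bot.capture(n)
    if save: cv2.imwrite('pics/'+save,p['image'])
    return p
def ray(p,px):
    d=np.array([(px[0]-p['cx'])/p['fx'],(px[1]-p['cy'])/p['fy'],1.])
    R=np.array(p['R']);return -R.T@np.array(p['t']),R.T@d
def onz(p,px,z):
    o,d=ray(p,px);return o+d*(z-o[2])/d[2]
def tri(l):
    A=0;b=0
    for p,px in l:
        o,d=ray(p,px);d=d/np.linalg.norm(d);M=np.eye(3)-np.outer(d,d);A=A+M;b=b+M@o
    return np.linalg.solve(A,b)
def proj(p,X):
    c=np.array(p['R'])@np.array(X)+np.array(p['t']);return np.array([p['fx']*c[0]/c[2]+p['cx'],p['fy']*c[1]/c[2]+p['cy']])
E
python3 - <<'E'
from h import *
np.set_printoptions(precision=3,suppress=True)
for n in ('scene','top'):
    p=shot(n,n+'0.png'); print(n,p['fx'],-np.array(p['R']).T@np.array(p['t']),np.array(p['R'])[2])
    for q in ['foot','post_tip','spring_a','rack','cap','cap_centre','reagent_1','petri_1','tape_1','tube_12','film_roll']:
        z={'post_tip':.094,'spring_a':.048,'cap_centre':.0265}.get(q,0)
        print(q,[(np.round(d['centre']),round(d['confidence'],2),onz(p,d['centre'],z)[:2]) for d in bot.pinpoint(p,q)[:4]])
s=bot.read_state();print(s['time_s'],s['position'],s['tcp_rot'],s['force'],s['opening'])
E
```

```text
pics
scene 440.63758381481705 [-0.053  0.661  1.021] [ 0.48  -0.512 -0.712]
foot [(array([237., 271.]), 0.74, array([0.559, 0.195]))]
post_tip [(array([233., 249.]), 0.69, array([0.565, 0.196]))]
spring_a [(array([319., 182.]), 0.59, array([ 0.598, -0.213])), (array([336., 197.]), 0.53, array([ 0.516, -0.197]))]
rack [(array([328., 199.]), 0.6, array([ 0.554, -0.212]))]
cap [(array([338., 261.]), 0.79, array([ 0.37 , -0.029])), (array([346., 236.]), 0.61, array([ 0.412, -0.124])), (array([315., 250.]), 0.51, array([ 0.448, -0.016]))]
cap_centre [(array([314., 239.]), 0.79, array([ 0.462, -0.029])), (array([338., 257.]), 0.58, array([ 0.369, -0.024])), (array([344., 227.]), 0.55, array([ 0.426, -0.127])), (array([240., 209.]), 0.43, array([0.715, 0.038]))]
reagent_1 [(array([242., 209.]), 0.57, array([0.73 , 0.015]))]
petri_1 [(array([188., 348.]), 0.7, array([0.476, 0.439]))]
tape_1 [(array([390., 182.]), 0.42, array([ 0.452, -0.423]))]
tube_12 [(array([160., 293.]), 0.61, array([0.659, 0.391]))]
film_roll [(array([296., 166.]), 0.7, array([ 0.75, -0.27])), (array([240., 273.]), 0.68
[... 700 characters left out ...]
[ 0.456, -0.021]))]
cap_centre [(array([284., 277.]), 0.7, array([ 0.376, -0.023])), (array([315., 267.]), 0.61, array([ 0.414, -0.127])), (array([288., 249.]), 0.55, array([ 0.472, -0.034]))]
reagent_1 [(array([276., 178.]), 0.72, array([0.733, 0.017]))]
petri_1 [(array([154., 245.]), 0.78, array([0.477, 0.439])), (array([288., 252.]), 0.73, array([ 0.467, -0.033]))]
tape_1 [(array([399., 259.]), 0.51, array([ 0.451, -0.424]))]
tube_12 [(array([170., 193.]), 0.45, array([0.666, 0.396]))]
film_roll [(array([355., 178.]), 0.72, array([ 0.74 , -0.272]))]
1.2 [ 0.15  -0.607  0.237] [[ 0.971  0.24  -0.   ]
 [ 0.24  -0.971 -0.   ]
 [-0.     0.    -1.   ]] [ 0.28   0.012 -0.355] 1.0026160812800644
```

Run:
```python
import cv2
a=cv2.imread('pics/scene0.png');b=cv2.imread('pics/top0.png')
a=cv2.resize(a[150:310,200:400],None,fx=3,fy=3,interpolation=2)[:,:600]
cv2.imwrite('pics/a.png',a)
b=cv2.resize(b[160:300,190:410],None,fx=3.6,fy=3.6,interpolation=2)
cv2.imwrite('pics/b.png',b)
```

```text
(no output)
```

View pics/a.png

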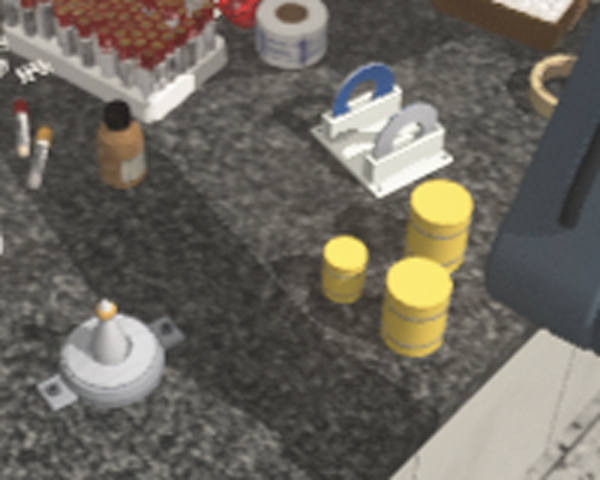

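View pics/b.png

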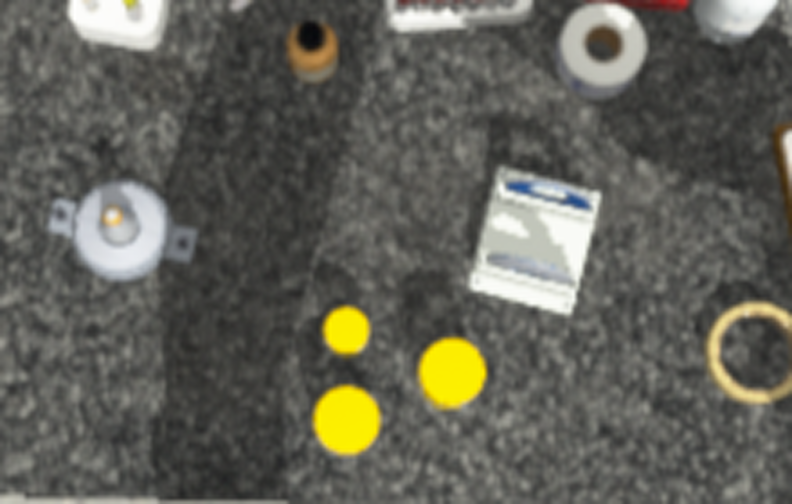

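The view shows three yellow caps at scene-image pixels (315,240), (346,228) and (338,253). The smallest is (315,240), which is top-image (286,252) and about (0.46,-0.03) in the world. The far spring at (319,182) faces its blue side toward the robot. The near spring at (336,197) shows bare steel, so its hollow faces +x. Tilting the tool outward therefore gives near = hollow up (first) and far = hollow down (second).

```bash
cat >> h.py <<'E'
from scipy.spatial.transform import Rotation as Ro
def Rt(az,tilt=0):
    """tool y in the vertical plane of azimuth az; tool points down, tilted outward toward az by tilt deg"""
    h=np.array([np.cos(np.radians(az)),np.sin(np.radians(az)),0]);u=np.array([0,0,1.]);t=np.radians(tilt)
    z=-u*np.cos(t)+h*np.sin(t); y=h*np.cos(t)+u*np.sin(t)
    return np.column_stack([np.cross(y,z),y,z])
def plan(legs,start=None):
    """legs: (pos,R,nrows). prints rounded rows"""
    s=bot.read_state(); p=np.array(s['position']);R=np.array(s['tcp_rot'])
    if start: p,R=start
    out=[]
    for P,T,n in legs:
        p0,R0=p.copy(),R.copy(); rv=Ro.from_matrix(R0.T@T).as_rotvec()
        for i in range(1,n+1):
            pt=p0+(np.array(P)-p0)*i/n; Rtg=R0@Ro.from_rotvec(rv*i/n).as_matrix()
            d=np.round(R.T@(pt-p)*1000,0 if i<n else 1); w=np.round(Ro.from_matrix(R.T@Rtg).as_rotvec(),3)
            if np.linalg.norm(d)>50 or np.linalg.norm(w)>.15: print('TOO FAST',d,w)
            p=p+R@d/1000; R=R@Ro.from_rotvec(w).as_matrix(); out.append([float(x)+0. for x in (*d,*w)])
    for i in range(0,len(out),5): print(str([out[i:i+5]]).replace(' ','').replace('.0,',',').replace('.0]',']'))
    return p,R
E
python3 - <<'E'
from h import *
plan([([.54,-.20,.25],Rt(-9),14)])
E
```

```text
[[[34,-22,-1,0,0,-0.084],[36,-18,-1,0,0,-0.083],[37,-16,-1,0,0,-0.084],[38,-12,-1,0,0,-0.084],[39,-9,-1,0,0,-0.083]]]
[[[40,-6,-1,0,0,-0.084],[40,-2,-1,0,0,-0.083],[40,0,-1,0,0,-0.084],[40,5,-1,0,0,-0.084],[40,7,-1,0,0,-0.083]]]
[[[39,11,-1,0,0,-0.084],[37,14,-1,0,0,-0.084],[37,17,0,0,0,-0.083],[34.6,20.3,-1.5,0,0,-0.084]]]
```

Call:
{"method": "play_rows", "body": {
  "moves": [
    [[34,-22,-1,0,0,-0.084],[36,-18,-1,0,0,-0.083],[37,-16,-1,0,0,-0.084],[38,-12,-1,0,0,-0.084],[39,-9,-1,0,0,-0.083]]
  ]
}}

```text
time_s: 1.7
position: [0.2903, -0.4606, 0.2417]
tcp_rot: [[0.788, 0.616, 0.0], [0.616, -0.788, -0.0], [0.0, 0.0, -1.0]]
force: [0.9, -0.4, 0.2]
opening: 1.003
grasp_force: 0.0
```

Call:
{"method": "play_rows", "body": {
  "moves": [
    [[40,-6,-1,0,0,-0.084],[40,-2,-1,0,0,-0.083],[40,0,-1,0,0,-0.084],[40,5,-1,0,0,-0.084],[40,7,-1,0,0,-0.083]]
  ]
}}

```text
time_s: 2.2
position: [0.4296, -0.315, 0.2468]
tcp_rot: [[0.47, 0.883, 0.001], [0.883, -0.47, -0.001], [-0.0, 0.001, -1.0]]
force: [0.6, -0.1, 0.7]
opening: 1.002
grasp_force: 0.0
```

Call:
{"method": "play_rows", "body": {
  "moves": [
    [[39,11,-1,0,0,-0.084],[37,14,-1,0,0,-0.084],[37,17,0,0,0,-0.083],[34,20,-1,0,0,-0.084],[0,0,0,0,0,0]]
  ]
}}

```text
time_s: 2.7
position: [0.5425, -0.1971, 0.2498]
tcp_rot: [[0.15, 0.989, 0.003], [0.989, -0.15, 0.001], [0.001, 0.002, -1.0]]
force: [-0.2, -0.6, 0.0]
opening: 0.997
grasp_force: 0.0
```

Run:
```python
from h import *
np.set_printoptions(precision=3,suppress=True)
p=shot('wrist','w1.png'); print(p['fx'],-np.array(p['R']).T@np.array(p['t']),np.array(p['R'])[2])
pickle.dump({k:np.array(p[k]) for k in ('R','t','fx','fy','cx','cy')},open('w1.pkl','wb'))
for d in bot.pinpoint(p,'spring_a'): print(d, onz(p,d['centre'],.048))
for d in bot.pinpoint(p,'rack'): print(d, onz(p,d['centre'],0))
s=bot.read_state();print(s['time_s'],s['position'],s['joint_positions'])
```

```text
357.3111172317821 [ 0.554 -0.132  0.398] [-0.035 -0.242 -0.97 ]
{'centre': [257.4, 194.5], 'confidence': 0.78} [ 0.522 -0.201  0.048]
{'centre': [338.6, 197.4], 'confidence': 0.69} [ 0.602 -0.216  0.048]
{'centre': [297.5, 183.4], 'confidence': 0.67} [ 0.565 -0.205  0.   ]
{'centre': [468.0, 216.2], 'confidence': 0.28} [ 0.755 -0.273  0.   ]
2.85 [ 0.539 -0.201  0.249] [-31.51   25.541  88.514  -0.041  65.972 -22.503]
```

View pics/w1.png

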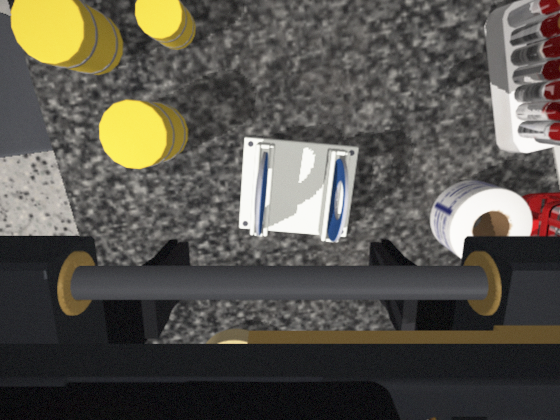

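The wrist picture shows the near spring at (262,190) with its blue on the +x side, and the far spring at (337,195) with blue facing -x. Rack corners are at (245,137), (358,147), (348,241) and (239,229).

Run:
```python
from h import *
np.set_printoptions(precision=4,suppress=True)
p=pickle.load(open('w1.pkl','rb'))
c=[onz(p,q,.004) for q in [(245,137),(358,147),(348,241),(239,229)]]
print(np.array(c),np.mean(c,0))
az=lambda d:np.degrees(np.arctan2(d[1],d[0]))
print(az(c[1]-c[0]),az(c[2]-c[3]),az(c[0]-c[3])-90,az(c[1]-c[2])-90,[np.linalg.norm(c[1]-c[0]),np.linalg.norm(c[0]-c[3])])
img=cv2.imread('pics/w1.png')[120:260,225:375];cv2.imwrite('pics/w1c.png',cv2.resize(img,None,fx=5,fy=5,interpolation=2)[:600])
```

```text
[[ 0.5157 -0.1451  0.004 ]
 [ 0.6356 -0.1742  0.004 ]
 [ 0.6136 -0.2802  0.004 ]
 [ 0.4908 -0.2467  0.004 ]] [ 0.5639 -0.2115  0.004 ]
-13.632570204447644 -15.271537074858365 -13.779793290717038 -11.719115099795744 [np.float64(0.12338327099465737), np.float64(0.10456682037515364)]
```

View pics/w1c.png

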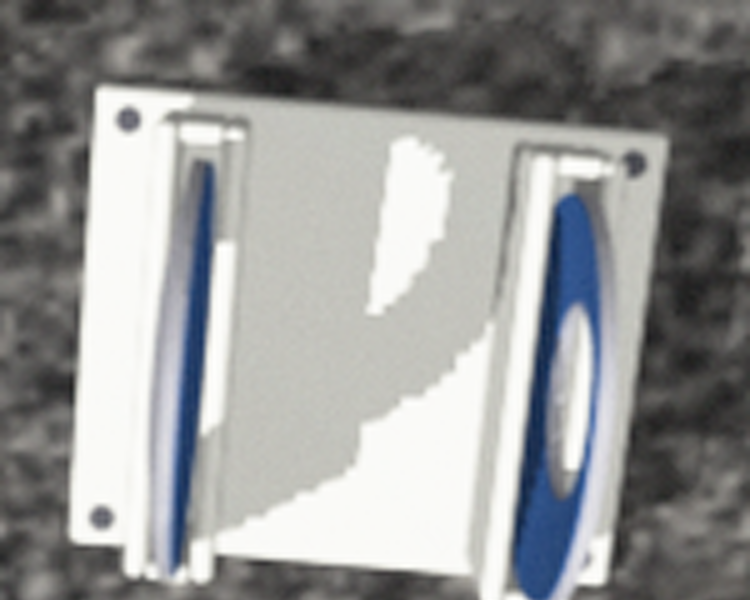

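Run:
```python
from h import *
plan([([.528,-.2025,.16],Rt(-13.5,-10),3),([.528,-.2025,.087],Rt(-13.5,-10),5)])
```

```text
[[[-1,-4,30,0.058,0.002,0.026],[-2,-1,30,0.058,0.003,0.026],[-1,-0.5,29.8,0.058,0.002,0.026],[0,3,14,0,0,0],[0,2,15,0,0,0]]]
[[[0,3,14,0,0,0],[0,2,14,0,0,0],[0,2.7,14.9,0,0,0]]]
```

Call:
{"method": "play_rows", "body": {
  "moves": [
    [[-1,-4,30,0.058,0.002,0.026],[-2,-1,30,0.058,0.003,0.026],[-1,-0.5,30,0.058,0.002,0.026],[0,0,0,0,0,0]]
  ],
  "fingers": -0.1
}}

```text
time_s: 3.25
position: [0.5256, -0.2029, 0.1559]
tcp_rot: [[0.236, 0.956, -0.176], [0.972, -0.231, 0.045], [0.002, -0.182, -0.983]]
force: [-0.7, 0.5, -0.8]
opening: 0.723
grasp_force: 0.0
```

Run:
```python
from h import *
p=shot('wrist','w2.png')
s=bot.read_state();print(s['time_s'],s['position'],s['opening'],np.round(s['joint_positions'],1))
for z in (.09,.048): print(proj(p,[.528,-.2025,z]))
cv2.imwrite('pics/w2c.png',cv2.resize(p['image'][80:330,130:430],None,fx=2,fy=2))
print(plan([([.528,-.2025,.087],Rt(-13.5,-10),4)]))
```

```text
3.3 [ 0.52669279 -0.20314499  0.15812458] 0.6786233905478961 [-30.9  35.3  87.8  -3.2  66.8 -15.8]
[298.58720752 227.64153922]
[306.02617969 211.16010197]
[[[0,3,17,-0.001,0,0],[0,4,18,-0.001,-0.001,-0.001],[1,3,17,-0.001,0,0],[-0.2,3.6,17.8,-0.001,-0.001,0]]]
(array([ 0.52797959, -0.20254489,  0.08702166]), array([[ 2.33621294e-01,  9.57583789e-01, -1.68684255e-01],
       [ 9.72327647e-01, -2.30113284e-01,  4.03338934e-02],
       [-1.93405564e-04, -1.73439222e-01, -9.84844556e-01]]))
```

View pics/w2c.png

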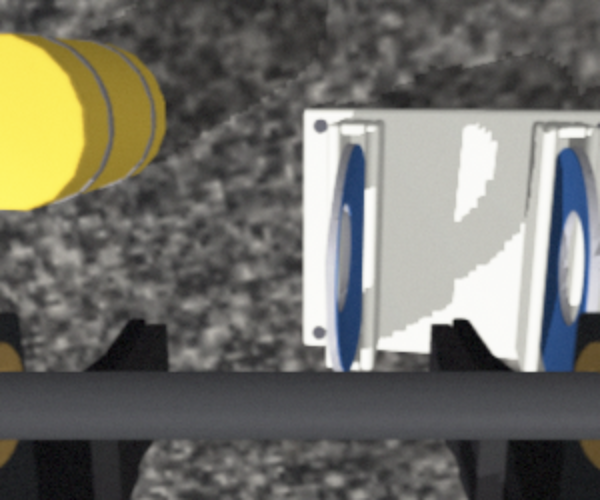

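The crop shows the near spring's top rim at crop (330,270) against a predicted (337,295), which is about 2 mm toward -h. The centre along the slot agrees, and the open jaws straddle the spring.

Call:
{"method": "play_rows", "body": {
  "moves": [
    [[0,2,17,0,0,0],[0,3,18,0,0,0],[0,3,17,0,0,0],[0,3.6,18,0,0,0],[0,0,0,0,0,0]]
  ]
}}

```text
time_s: 3.8
position: [0.5267, -0.2026, 0.0892]
tcp_rot: [[0.234, 0.957, -0.169], [0.972, -0.23, 0.041], [0.001, -0.174, -0.985]]
force: [-1.0, 0.3, -0.5]
opening: 0.454
grasp_force: 0.0
```

Call:
{"method": "play_rows", "body": {
  "moves": [
    [[0,0,0,0,0,0],[0,0,0,0,0,0],[0,0,0,0,0,0],[0,0,0,0,0,0],[0,0,0,0,0,0]]
  ],
  "fingers": -1
}}

```text
time_s: 4.3
position: [0.5279, -0.2023, 0.0895]
tcp_rot: [[0.233, 0.958, -0.168], [0.972, -0.229, 0.04], [-0.0, -0.172, -0.985]]
force: [-0.0, -0.3, 0.4]
opening: 0.079
grasp_force: 0.0
```

Call:
{"method": "play_rows", "body": {
  "moves": [
    [[0,0,0,0,0,0],[0,0,0,0,0,0],[0,0,0,0,0,0]]
  ]
}}

```text
time_s: 4.6
position: [0.5272, -0.2021, 0.0892]
tcp_rot: [[0.233, 0.958, -0.169], [0.973, -0.229, 0.041], [0.0, -0.174, -0.985]]
force: [-1.4, 1.1, 4.2]
opening: 0.038
grasp_force: 29.9
```

Run:
```python
from h import *
plan([([.527,-.2025,.24],Rt(-13.5,-10),5)])
```

```text
[[[0,-5,-30,0,0,0],[0,-6,-29,0,0,0],[0,-5,-30,0,0,0],[0,-5,-30,-0.001,0,0],[-0.4,-5.4,-29.5,0,0,0.001]]]
```

Call:
{"method": "play_rows", "body": {
  "moves": [
    [[0,-5,-30,0,0,0],[0,-6,-29,0,0,0],[0,-5,-30,0,0,0],[0,-5,-30,0,0,0],[0,-5,-30,0,0,0]]
  ]
}}

```text
time_s: 5.1
position: [0.5279, -0.2021, 0.2409]
tcp_rot: [[0.233, 0.958, -0.168], [0.972, -0.229, 0.041], [0.001, -0.173, -0.985]]
force: [0.4, 0.3, -1.2]
opening: 0.034
grasp_force: 29.9
```

Run:
```python
from h import *
plan([([.50,.08,.26],Rt(18,15),8)])
```

```text
[[[33,-12,0,-0.053,0.003,-0.069],[35,-9,-1,-0.053,0.003,-0.069],[35,-7,-1,-0.053,0.003,-0.069],[35,-5,-2,-0.053,0.003,-0.07],[35,-2,-1,-0.053,0.003,-0.069]]]
[[[36,1,-1,-0.053,0.003,-0.069],[35,3,-1,-0.053,0.003,-0.069],[35.2,5.1,-1.2,-0.053,0.003,-0.069]]]
```

Call:
{"method": "play_rows", "body": {
  "moves": [
    [[33,-12,0,-0.053,0.003,-0.069],[35,-9,-1,-0.053,0.003,-0.069],[35,-7,-1,-0.053,0.003,-0.069],[35,-5,-2,-0.053,0.003,-0.07],[35,-2,-1,-0.053,0.003,-0.069]]
  ]
}}

```text
time_s: 5.6
position: [0.5101, -0.0247, 0.2521]
tcp_rot: [[-0.111, 0.989, 0.097], [0.993, 0.108, 0.039], [0.028, 0.101, -0.994]]
force: [-0.0, -0.3, -0.4]
opening: 0.039
grasp_force: 29.9
```

Call:
{"method": "play_rows", "body": {
  "moves": [
    [[36,1,-1,-0.053,0.003,-0.069],[35,3,-1,-0.053,0.003,-0.069],[35,5,-1,-0.053,0.003,-0.069],[0,0,0,0,0,0],[0,0,0,0,0,0]]
  ]
}}

```text
time_s: 6.1
position: [0.4996, 0.0802, 0.2589]
tcp_rot: [[-0.31, 0.918, 0.245], [0.951, 0.3, 0.08], [-0.0, 0.258, -0.966]]
force: [0.3, 0.5, -1.0]
opening: 0.032
grasp_force: 29.9
```

Run:
```python
from h import *
np.set_printoptions(precision=4,suppress=True)
L={}
p=shot('wrist','w3.png'); L['w']=p
for q in ('post_tip','foot','spring_a'):
    d=bot.pinpoint(p,q); print(q,[(x['centre'],x['confidence'],onz(p,x['centre'],.094 if q=='post_tip' else 0)) for x in d[:2]])
    if q!='spring_a' and d: L[q]=d[0]['centre']
s=bot.read_state();print(s['time_s'],s['position'],np.round(s['joint_positions'],1))
t=shot('top');c=shot('scene')
l=[(t,bot.pinpoint(t,'post_tip')[0]['centre']),(c,bot.pinpoint(c,'post_tip')[0]['centre'])]
print('tri2',tri(l),[onz(a,b,.094) for a,b in l])
if 'post_tip' in L: print(tri(l+[(p,L['post_tip'])]))
```

```text
post_tip [([334.3, 87.3], 0.87, array([0.5624, 0.1978, 0.094 ]))]
foot [([299.6, 95.3], 0.62, array([0.5615, 0.1962, 0.    ]))]
spring_a [([287.3, 239.4], 0.9, array([0.6014, 0.0302, 0.    ]))]
6.3 [0.5009 0.0787 0.2589] [ -7.5  14.3 107.5   9.   45.  -31. ]
tri2 [0.5599 0.1974 0.0963] [array([0.5648, 0.2009, 0.094 ]), array([0.5564, 0.1938, 0.094 ])]
[0.5604 0.1973 0.0963]
```

View pics/w3.png

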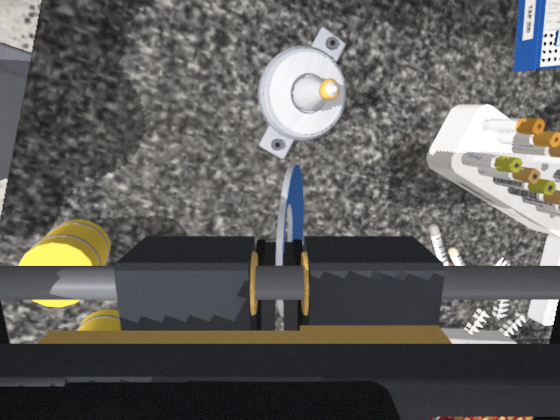

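The wrist picture shows the foot at (300,95) with the post tip at (334,87). The spring is held edge-on at (290,210) between the fingers. The axis comes to about (0.561,0.197). Next is a tilt above the post.

```bash
cat >> h.py <<'E'
AX=np.array([.561,.197])
CA=np.array([0,5.3,40.7])/1000   # spring hollow-up centre in tool frame
def tgt(zc,az,T,c=CA,ax=AX):
    R=Rt(az,T); return np.array([*ax,zc])-R@c,R
E
python3 - <<'E'
from h import *
s=bot.read_state();P=tgt(.165,48,52)
print(P[0]); plan([(*P,9)])
p=shot('wrist'); R=np.array(s['tcp_rot']);n=np.array([0,np.cos(.1745),-np.sin(.1745)])
for v in ([42,0,0],[20,0,0]): print(proj(p,np.array(s['position'])+R@(CA+np.array(v)/1000+0*n)))
E
```

```text
[0.53735624 0.17074095 0.18588097]
[[[8,5,10,-0.07,0.033,-0.05],[8,4,10,-0.07,0.032,-0.049],[8,4,11,-0.071,0.033,-0.05],[6,4,11,-0.07,0.033,-0.049],[7,3,12,-0.07,0.033,-0.05]]]
[[[5,3,12,-0.07,0.032,-0.049],[6,2,12,-0.07,0.033,-0.05],[4,1,13,-0.07,0.033,-0.049],[4.4,0.8,13.1,-0.071,0.032,-0.05]]]
[285.95566851 164.71207095]
[285.77948515 205.25657802]
```

Call:
{"method": "play_rows", "body": {
  "moves": [
    [[8,5,10,-0.07,0.033,-0.05],[8,4,10,-0.07,0.032,-0.049],[8,4,11,-0.071,0.033,-0.05],[6,4,11,-0.07,0.033,-0.049],[7,3,12,-0.07,0.033,-0.05]]
  ]
}}

```text
time_s: 7.05
position: [0.5181, 0.1268, 0.2218]
tcp_rot: [[-0.549, 0.711, 0.44], [0.835, 0.436, 0.336], [0.047, 0.552, -0.832]]
force: [0.6, 0.4, -1.2]
opening: 0.038
grasp_force: 29.9
```

Call:
{"method": "play_rows", "body": {
  "moves": [
    [[5,3,12,-0.07,0.032,-0.049],[6,2,12,-0.07,0.033,-0.05],[4,1,13,-0.07,0.033,-0.049],[4.4,0.8,13,-0.071,0.032,-0.05],[0,0,0,0,0,0]]
  ]
}}

```text
time_s: 7.55
position: [0.5306, 0.161, 0.1891]
tcp_rot: [[-0.707, 0.494, 0.507], [0.707, 0.46, 0.537], [0.032, 0.738, -0.674]]
force: [-1.2, 0.4, -1.4]
opening: 0.036
grasp_force: 29.9
```

Run:
```python
from h import *
np.set_printoptions(precision=4,suppress=True)
s=bot.read_state();print(s['position'],np.round(s['joint_positions'],1))
R=np.array(s['tcp_rot']);print('c',np.array(s['position'])+R@CA,'\n',R-Rt(48,52))
a=shot('top','t4.png');b=shot('scene','s4.png')
I=[]
for p in (a,b):
    u,v=proj(p,[*AX,.13]).astype(int); im=p['image'].copy()
    for q in ([*AX,.094],np.array(s['position'])+R@CA): cv2.circle(im,tuple(int(x) for x in proj(p,q)),1,(0,255,0),-1)
    I.append(cv2.resize(im[v-50:v+50,u-50:u+50],None,fx=4,fy=4,interpolation=cv2.INTER_CUBIC))
cv2.imwrite('pics/c4.png',np.hstack(I))
plan([(*tgt(.074,48,52),4)])
```

```text
[0.5306 0.161  0.1891] [ -16.2   29.5  123.4   89.3   41.1 -139.3]
c [0.5538 0.1853 0.1656] 
 [[ 0.0363  0.0818 -0.0208]
 [ 0.0375  0.0028 -0.0482]
 [ 0.0322 -0.0503 -0.0586]]
[[[0,-16,18,-0.019,0.005,-0.014],[0,-16,18,-0.019,0.005,-0.014],[0,-17,18,-0.019,0.005,-0.014],[-0.1,-16.6,17.2,-0.018,0.005,-0.014]]]
```

View pics/c4.png

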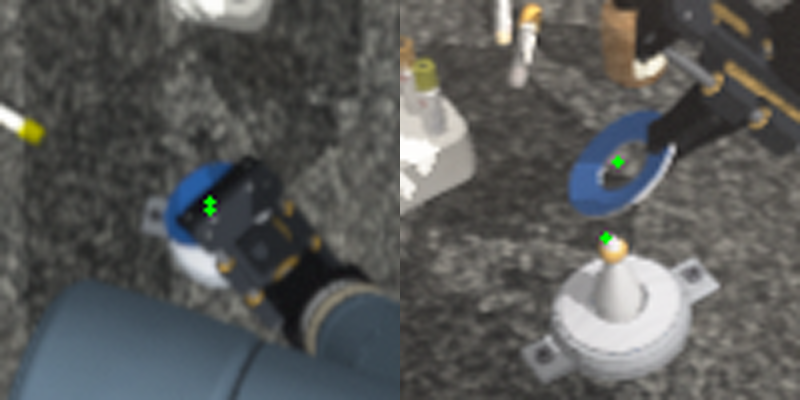

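The crop shows the spring hole centre at (622,165) against the predicted dot (618,162), and the tip shows the same small offset. So the relative estimate holds. I'll centre above the post, then descend.

Run:
```python
from h import *
st=plan([(*tgt(.135,44,54),4)])
```

```text
[[[1,-5,8,-0.028,-0.008,-0.003],[1,-5,8,-0.028,-0.009,-0.003],[1,-6,8,-0.028,-0.008,-0.003],[0.8,-5.3,7.4,-0.027,-0.008,-0.003]]]
```

Call:
{"method": "play_rows", "body": {
  "moves": [
    [[1,-5,8,-0.028,-0.008,-0.003],[1,-5,8,-0.028,-0.009,-0.003],[1,-6,8,-0.028,-0.008,-0.003],[1,-5,8,-0.027,-0.008,-0.003],[0,0,0,0,0,0]]
  ]
}}

```text
time_s: 8.15
position: [0.5362, 0.1733, 0.1557]
tcp_rot: [[-0.696, 0.423, 0.579], [0.718, 0.409, 0.564], [0.002, 0.808, -0.589]]
force: [0.0, -0.3, -0.7]
opening: 0.038
grasp_force: 29.9
```

Run:
```python
from h import *
np.set_printoptions(precision=4,suppress=True)
s=bot.read_state();print(s['position'],np.round(s['joint_positions'],1))
R=np.array(s['tcp_rot']);print('c',np.array(s['position'])+R@CA,R[2])
P=np.array(s['position']);c=P+R@CA
st=plan([(P+[*(AX-c[:2]),0],R,1),(P+[*(AX-c[:2]),.085-c[2]],R,5),(P+[*(AX-c[:2]),.074-c[2]],R,1)])
```

```text
[0.5362 0.1733 0.1557] [ -16.2   38.4  127.5  109.1   48.1 -163.3]
c [0.562  0.1984 0.1361] [ 0.0017  0.8084 -0.5886]
[[[-0.3,-1,-1.4,0,0,0],[0,-8,6,0,0,0],[0,-9,6,0,0,0],[0,-8,6,0,0,0],[0,-8,6,0,0,0]]]
[[[-0.1,-8.3,6,0,0,0],[0,-8.9,6.5,0,0,0]]]
```

j6 is near its limit, so I'll yaw further left (az 68) to relieve it before descending.

Run:
```python
from h import *
st=plan([(*tgt(.138,70,53),5)])
```

```text
[[[-3,1,0,0.003,0.072,-0.054],[-3,0,0,0.004,0.073,-0.054],[-4,0,-1,0.003,0.072,-0.054],[-3,1,0,0.003,0.072,-0.054],[-2.8,-0.4,-1.1,0.004,0.073,-0.054]]]
```

Call:
{"method": "play_rows", "body": {
  "moves": [
    [[-3,1,0,0.003,0.072,-0.054],[-3,0,0,0.004,0.073,-0.054],[-4,0,-1,0.003,0.072,-0.054],[-3,1,0,0.003,0.072,-0.054],[-3,-0.4,-1,0.004,0.073,-0.054]]
  ]
}}

```text
time_s: 8.65
position: [0.5495, 0.1624, 0.16]
tcp_rot: [[-0.941, 0.2, 0.272], [0.338, 0.57, 0.749], [-0.005, 0.797, -0.605]]
force: [-0.3, -0.7, -0.5]
opening: 0.037
grasp_force: 29.9
```

Run:
```python
from h import *
np.set_printoptions(precision=4,suppress=True)
s=bot.read_state();print(s['position'],np.round(s['joint_positions'],1))
R=np.array(s['tcp_rot']);print('c',np.array(s['position'])+R@CA,R[2])
P=np.array(s['position']);c=P+R@CA
st=plan([(P+[*(AX-c[:2]),0],R,1),(P+[*(AX-c[:2]),.110-c[2]],R,3)])
```

```text
[0.5495 0.1624 0.16  ] [ -20.3   38.7  111.9   69.3   58.4 -145.1]
c [0.5617 0.1959 0.1396] [-0.0052  0.7965 -0.6046]
[[[1,0.5,0.7,0,0,0],[0,-8,6,0,0,0],[0,-8,6,0,0,0],[0.2,-7.5,5.8,0,0,0]]]
```

Call:
{"method": "play_rows", "body": {
  "moves": [
    [[1,0.5,1,0,0,0],[0,-8,6,0,0,0],[0,-8,6,0,0,0],[0,-8,6,0,0,0],[0,0,0,0,0,0]]
  ]
}}

```text
time_s: 9.15
position: [0.5471, 0.1651, 0.1267]
tcp_rot: [[-0.94, 0.207, 0.272], [0.342, 0.565, 0.751], [0.002, 0.798, -0.602]]
force: [0.9, 1.4, -1.2]
opening: 0.037
grasp_force: 29.9
```

Run:
```python
from h import *
np.set_printoptions(precision=4,suppress=True)
s=bot.read_state();print(s['position'],np.round(s['joint_positions'],1))
R=np.array(s['tcp_rot']);P=np.array(s['position']);c=P+R@CA;print('c',c)
b=shot('scene');n=R@np.array([0,np.cos(.1745),-np.sin(.1745)])
u,v=proj(b,[*AX,.1]).astype(int); im=cv2.resize(b['image'][v-40:v+40,u-40:u+40],None,fx=7,fy=7,interpolation=2)
cv2.imwrite('pics/c5.png',im)
st=plan([(P+[*(AX-c[:2]),.074-c[2]],R,4)])
```

```text
[0.5471 0.1651 0.1267] [ -20.2   42.8  112.8   72.4   56.9 -150.2]
c [0.5593 0.1986 0.1064]
[[[0,-7,5,0,0,0],[-1,-7,5,0,0,0],[0,-6,4,0.001,0,0.001],[-0.9,-7,5.1,0,0.001,0]]]
```

View pics/c5.png

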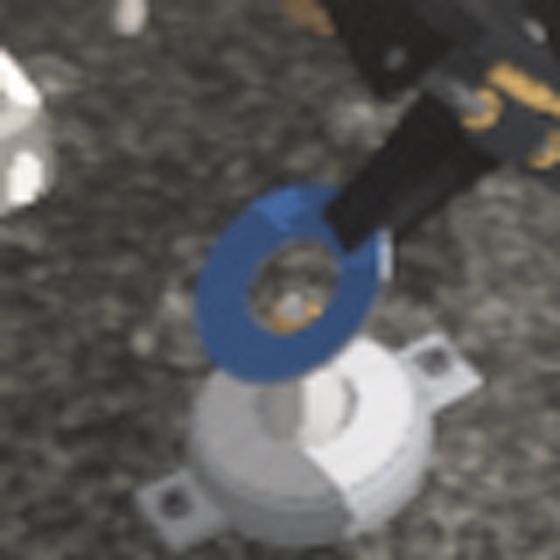

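The crop shows the post tip at (293,300) inside the spring's hole, so it is aligned. Descend and release.

Call:
{"method": "play_rows", "body": {
  "moves": [
    [[0,-7,5,0,0,0],[-1,-7,5,0,0,0],[0,-6,4,0,0,0],[-1,-7,5,0,0,0],[0,0,0,0,0,0]]
  ]
}}

```text
time_s: 9.7
position: [0.55, 0.1627, 0.0942]
tcp_rot: [[-0.94, 0.205, 0.273], [0.342, 0.566, 0.75], [-0.001, 0.799, -0.602]]
force: [-0.1, -0.5, -0.1]
opening: 0.038
grasp_force: 29.9
```

Call:
{"method": "play_rows", "body": {
  "moves": [
    [[0,0,0,0,0,0],[0,0,0,0,0,0],[0,0,0,0,0,0],[0,0,0,0,0,0],[0,0,0,0,0,0]]
  ],
  "fingers": 0.7
}}

```text
time_s: 10.2
position: [0.5502, 0.1629, 0.0959]
tcp_rot: [[-0.94, 0.203, 0.274], [0.341, 0.566, 0.75], [-0.003, 0.799, -0.602]]
force: [-0.2, 0.7, -0.4]
opening: 0.406
grasp_force: 0.0
```

Run:
```python
from h import *
np.set_printoptions(precision=4,suppress=True)
s=bot.read_state();print(s['time_s'],s['position'],np.round(s['joint_positions'],1),s['force'])
R=np.array(s['tcp_rot']);P=np.array(s['position']);c=P+R@CA;print('c',c)
b=shot('scene')
u,v=proj(b,[*AX,.1]).astype(int); im=cv2.resize(b['image'][v-40:v+40,u-40:u+40],None,fx=7,fy=7,interpolation=2)
cv2.imwrite('pics/c6.png',im)
```

```text
10.2 [0.5502 0.1629 0.0959] [ -20.3   46.6  112.5   74.8   55.9 -154.8] [-0.2403  0.7484 -0.421 ]
c [0.5624 0.1964 0.0756]
```

View pics/c6.png

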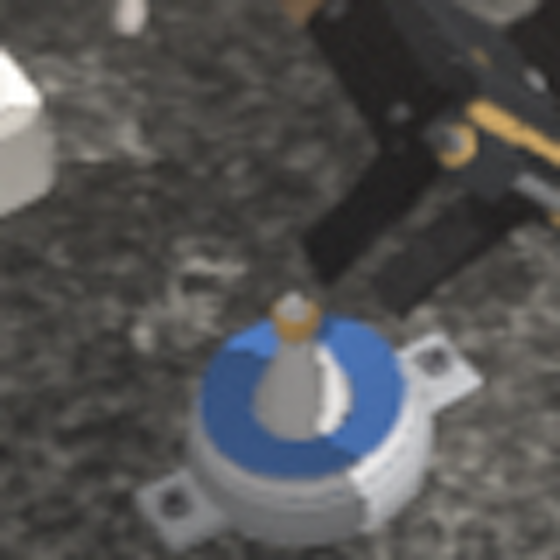

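The crop shows spring 1 lying flat with its blue side up around the post, and the fingers clear. Next I retreat and go for the far spring.

Run:
```python
from h import *
np.set_printoptions(precision=4,suppress=True)
p=pickle.load(open('w1.pkl','rb'))
print('rim px',[onz(p,q,.09) for q in [(342,190),(346,190),(262,190),(258,192)]])
s=bot.read_state();P=np.array(s['position']);R=np.array(s['tcp_rot'])
st=plan([(P-R[:,2]*.08+[0,0,.02],R,3),([.50,.02,.27],Rt(20,15),9),([.598,-.2185,.20],Rt(-13.5,10),8)])
```

```text
rim px [array([ 0.6004, -0.2   ,  0.09  ]), array([ 0.6038, -0.2005,  0.09  ]), array([ 0.5309, -0.1894,  0.09  ]), array([ 0.5272, -0.1906,  0.09  ])]
[[[0,5,-31,0,0,0],[0,6,-30,0,0,0],[-0.1,5,-31,0,0,0],[0,4,-15,0.069,-0.055,0.082],[-1,2,-15,0.069,-0.055,0.082]]]
[[[-1,2,-15,0.069,-0.055,0.082],[-3,1,-15,0.069,-0.055,0.082],[-3,-1,-15,0.069,-0.055,0.082],[-4,0,-15,0.069,-0.055,0.082],[-4,-2,-14,0.069,-0.055,0.082]]]
[[[-6,-2,-14,0.07,-0.055,0.082],[-6.7,-2.6,-13.8,0.069,-0.055,0.082],[-32,-1,9,0.011,-0.016,0.071],[-32,1,9,0.01,-0.016,0.072],[-32,4,10,0.011,-0.015,0.071]]]
[[[-31,6,10,0.01,-0.016,0.072],[-31,9,11,0.011,-0.016,0.071],[-29,10,11,0.01,-0.016,0.071],[-29,13,11,0.011,-0.015,0.072],[-27.3,15.4,11.7,0.011,-0.016,0.071]]]
```

Call:
{"method": "play_rows", "body": {
  "moves": [
    [[0,5,-31,0,0,0],[0,6,-30,0,0,0],[0,5,-31,0,0,0],[0,4,-15,0.069,-0.055,0.082],[-1,2,-15,0.069,-0.055,0.082]]
  ],
  "fingers": 0.2
}}

```text
time_s: 10.75
position: [0.5218, 0.0828, 0.1877]
tcp_rot: [[-0.854, 0.399, 0.334], [0.518, 0.59, 0.62], [0.05, 0.702, -0.71]]
force: [0.0, 0.4, 0.5]
opening: 0.597
grasp_force: 0.0
```

Call:
{"method": "play_rows", "body": {
  "moves": [
    [[-1,2,-15,0.069,-0.055,0.082],[-3,1,-15,0.069,-0.055,0.082],[-3,-1,-15,0.069,-0.055,0.082],[-4,0,-15,0.069,-0.055,0.082],[-4,-2,-14,0.069,-0.055,0.082]]
  ],
  "fingers": -0.1
}}

```text
time_s: 11.25
position: [0.5058, 0.0408, 0.2438]
tcp_rot: [[-0.53, 0.787, 0.318], [0.846, 0.466, 0.258], [0.055, 0.406, -0.912]]
force: [0.9, 0.3, 0.4]
opening: 0.458
grasp_force: 0.0
```

Run:
```python
from h import *
np.set_printoptions(precision=4,suppress=True)
s=bot.read_state();print(s['time_s'],s['position'],np.round(s['joint_positions'],1),s['force'])
st=plan([([.50,.02,.27],Rt(20,15),4),([.598,-.2185,.20],Rt(-13.5,10),8)])
p=shot('wrist','w7.png')
for q in ('spring_a','post_tip'):print(q,[(x['centre'],x['confidence'],onz(p,x['centre'],.031 if q[0]=='s' else .094)) for x in bot.pinpoint(p,q)[:3]])
```

```text
11.25 [0.5058 0.0408 0.2438] [-20.3  15.8 112.   30.7  43.6 -72.6] [0.8709 0.3168 0.3622]
[[[-3,-1,-8,0.038,-0.031,0.045],[-4,-1,-7,0.037,-0.03,0.045],[-4,-1,-8,0.038,-0.031,0.045],[-3.8,-1.4,-7.2,0.037,-0.03,0.045],[-32,-1,9,0.011,-0.016,0.071]]]
[[[-32,1,9,0.01,-0.016,0.072],[-32,4,10,0.011,-0.015,0.071],[-31,6,10,0.01,-0.016,0.071],[-31,9,11,0.011,-0.016,0.072],[-29,10,11,0.011,-0.016,0.071]]]
[[[-29,13,11,0.01,-0.016,0.071],[-27.3,15.3,11.7,0.011,-0.016,0.072]]]
spring_a [([309.2, 94.2], 0.69, array([0.5649, 0.1987, 0.031 ]))]
post_tip [([337.7, 85.7], 0.73, array([0.5605, 0.1961, 0.094 ]))]
```

Call:
{"method": "play_rows", "body": {
  "moves": [
    [[-3,-1,-8,0.038,-0.031,0.045],[-4,-1,-7,0.037,-0.03,0.045],[-4,-1,-8,0.038,-0.031,0.045],[-4,-1,-7,0.037,-0.03,0.045],[-32,-1,9,0.011,-0.016,0.071]]
  ]
}}

```text
time_s: 11.9
position: [0.5124, -0.0072, 0.26]
tcp_rot: [[-0.28, 0.93, 0.237], [0.96, 0.27, 0.076], [0.007, 0.249, -0.968]]
force: [0.6, 0.0, 0.2]
opening: 0.45
grasp_force: 0.0
```

Call:
{"method": "play_rows", "body": {
  "moves": [
    [[-32,1,9,0.01,-0.016,0.072],[-32,4,10,0.011,-0.015,0.071],[-31,6,10,0.01,-0.016,0.071],[-31,9,11,0.011,-0.016,0.072],[-29,10,11,0.011,-0.016,0.071]]
  ]
}}

```text
time_s: 12.4
position: [0.5745, -0.159, 0.2133]
tcp_rot: [[0.086, 0.978, 0.192], [0.996, -0.087, -0.007], [0.01, 0.192, -0.981]]
force: [0.0, 0.5, -0.1]
opening: 0.449
grasp_force: 0.0
```

Call:
{"method": "play_rows", "body": {
  "moves": [
    [[-29,13,11,0.01,-0.016,0.071],[-27,15,12,0.011,-0.016,0.072],[0,0,0,0,0,0],[0,0,0,0,0,0]]
  ]
}}

```text
time_s: 12.8
position: [0.5988, -0.2175, 0.1957]
tcp_rot: [[0.229, 0.959, 0.166], [0.973, -0.227, -0.034], [0.005, 0.17, -0.986]]
force: [-0.8, 0.5, -0.3]
opening: 0.445
grasp_force: 0.0
```

Run:
```python
from h import *
np.set_printoptions(precision=4,suppress=True)
s=bot.read_state();print(s['time_s'],s['position'],np.round(s['joint_positions'],1),s['opening'])
p=shot('wrist','w8.png')
im=p['image'].astype(int);b=(im[...,0]>im[...,2]+40)
for q in ([.598,-.2185,.09],[.602,-.2195,.048],[.6115,-.1783,.048]):print(proj(p,q))
for x in bot.silhouettes(p,'spring_b'):
    m=x['pixels'];r,c=np.nonzero(m);print(x['confidence'],c.min(),c.max(),r.min(),r.max())
    for rr in range(r.min(),r.max(),12): cc=np.nonzero(m[rr])[0];bb=np.nonzero(b[rr]&m[rr])[0];print(rr,cc.min() if len(cc) else 0,cc.max() if len(cc) else 0,bb[[0,-1]] if len(bb) else '')
plan([([.598,-.2185,.088],Rt(-13.5,10),5)])
```

```text
12.8 [ 0.5988 -0.2175  0.1957] [-31.5  30.5  90.1   4.3  50.3 -20.8] 0.4452924140392393
[251.0741 215.0136]
[251.2721 202.2728]
[250.009  151.7691]
0.66 242 257 152 250
152 246 248 
164 242 252 [243 249]
176 243 254 [244 250]
188 243 255 [244 248]
200 243 256 [244 252]
212 243 257 [244 252]
224 244 256 [244 252]
236 245 255 [246 252]
248 248 253 [248 250]
[[[-1,-4,21,-0.001,-0.001,0.001],[0,-4,22,0,-0.001,0.001],[0,-3,21,-0.001,-0.001,0.001],[-1,-4,22,0,-0.001,0],[-0.4,-4,21.3,-0.001,-0.001,0.001]]]
```

Call:
{"method": "play_rows", "body": {
  "moves": [
    [[-1,-4,21,0,0,0],[0,-4,22,0,0,0],[0,-3,21,0,0,0],[-1,-4,22,0,0,0],[0,-3.5,22,0,0,0]]
  ]
}}

```text
time_s: 13.4
position: [0.5996, -0.2181, 0.0883]
tcp_rot: [[0.228, 0.959, 0.17], [0.974, -0.225, -0.037], [0.002, 0.174, -0.985]]
force: [-0.1, -0.0, -0.1]
opening: 0.451
grasp_force: 0.0
```

Call:
{"method": "play_rows", "body": {
  "moves": [
    [[0,0,0,0,0,0],[0,0,0,0,0,0],[0,0,0,0,0,0],[0,0,0,0,0,0],[0,0,0,0,0,0]]
  ],
  "fingers": -1
}}

```text
time_s: 13.9
position: [0.6007, -0.2196, 0.0898]
tcp_rot: [[0.23, 0.958, 0.172], [0.973, -0.226, -0.039], [0.001, 0.176, -0.984]]
force: [-0.2, 0.9, 0.4]
opening: 0.082
grasp_force: 0.1
```

Call:
{"method": "play_rows", "body": {
  "moves": [
    [[0,0,0,0,0,0],[0,0,0,0,0,0],[0,0,0,0,0,0]]
  ]
}}

```text
time_s: 14.2
position: [0.5993, -0.2192, 0.0894]
tcp_rot: [[0.229, 0.959, 0.168], [0.973, -0.226, -0.038], [0.002, 0.172, -0.985]]
force: [-3.5, 1.4, 5.6]
opening: 0.039
grasp_force: 29.9
```

Run:
```python
from h import *
s=bot.read_state();print(s['time_s'],s['position'],s['force'],s['opening'],s['grasp_force'])
st=plan([([.599,-.218,.245],Rt(-13.5,10),5),([.50,.04,.27],Rt(25,20),8)])
```

```text
14.2 [ 0.59926421 -0.21918423  0.08936255] [-3.54362711  1.43951698  5.59049231] 0.038646361748270575 29.874162921187235
[[[0,5,-31,0,-0.001,0.001],[1,6,-30,0,0,0],[0,5,-31,-0.001,-0.001,0.001],[0,5,-31,0,0,0.001],[0.2,5.4,-30.4,0,-0.001,0.001]]]
[[[28,-19,-6,-0.021,0.022,-0.081],[30,-16,-7,-0.021,0.022,-0.082],[32,-13,-5,-0.021,0.021,-0.081],[32,-11,-6,-0.021,0.022,-0.081],[34,-8,-5,-0.021,0.022,-0.081]]]
[[[34,-6,-4,-0.021,0.022,-0.082],[34,-2,-4,-0.021,0.022,-0.081],[34.8,0.4,-2.7,-0.021,0.021,-0.081]]]
```

Call:
{"method": "play_rows", "body": {
  "moves": [
    [[0,5,-31,0,0,0],[1,6,-30,0,0,0],[0,5,-31,0,0,0],[0,5,-31,0,0,0],[0,5,-30,0,0,0]]
  ]
}}

```text
time_s: 14.7
position: [0.599, -0.2183, 0.245]
tcp_rot: [[0.23, 0.958, 0.17], [0.973, -0.227, -0.038], [0.002, 0.174, -0.985]]
force: [-0.0, -0.1, -1.5]
opening: 0.041
grasp_force: 29.9
```

Call:
{"method": "play_rows", "body": {
  "moves": [
    [[28,-19,-6,-0.021,0.022,-0.081],[30,-16,-7,-0.021,0.022,-0.082],[32,-13,-5,-0.021,0.021,-0.081],[32,-11,-6,-0.021,0.022,-0.081],[34,-8,-5,-0.021,0.022,-0.081]]
  ]
}}

```text
time_s: 15.2
position: [0.5361, -0.056, 0.2601]
tcp_rot: [[-0.19, 0.943, 0.274], [0.982, 0.178, 0.068], [0.016, 0.282, -0.959]]
force: [0.0, 0.0, -1.6]
opening: 0.037
grasp_force: 29.9
```

Call:
{"method": "play_rows", "body": {
  "moves": [
    [[34,-6,-4,-0.021,0.022,-0.082],[34,-2,-4,-0.021,0.022,-0.081],[35,0.4,-3,-0.021,0.021,-0.081],[0,0,0,0,0,0]]
  ]
}}

```text
time_s: 15.6
position: [0.4953, 0.0426, 0.269]
tcp_rot: [[-0.43, 0.849, 0.306], [0.903, 0.403, 0.151], [0.004, 0.341, -0.94]]
force: [-0.2, -0.2, -1.6]
opening: 0.044
grasp_force: 29.9
```

```bash
cat >> h.py <<'E'
CB=np.array([0,-5.3,40.7])/1000
E
python3 - <<'E'
from h import *
np.set_printoptions(precision=4,suppress=True)
s=bot.read_state();print(s['time_s'],s['position'],np.round(s['joint_positions'],1))
T=tgt(.18,80,62,CB);print(T[0])
st=plan([(*T,13)])
E
```

```text
15.6 [0.4953 0.0426 0.269 ] [-16.   11.9 110.6  19.2  44.1 -53.8]
[0.5552 0.1641 0.2038]
[[[6,6,8,-0.052,0.049,-0.057],[6,6,8,-0.052,0.049,-0.056],[5,6,8,-0.052,0.048,-0.057],[4,5,10,-0.052,0.049,-0.057],[4,6,9,-0.051,0.049,-0.056]]]
[[[2,4,10,-0.052,0.049,-0.057],[2,5,11,-0.052,0.048,-0.057],[1,4,11,-0.052,0.049,-0.056],[1,4,11,-0.052,0.049,-0.057],[0,3,11,-0.052,0.049,-0.056]]]
[[[-1,2,11,-0.052,0.049,-0.057],[-2,2,11,-0.052,0.048,-0.057],[-2.5,0.7,11.7,-0.052,0.049,-0.056]]]
```

Call:
{"method": "play_rows", "body": {
  "moves": [
    [[6,6,8,-0.052,0.049,-0.057],[6,6,8,-0.052,0.049,-0.056],[5,6,8,-0.052,0.048,-0.057],[4,5,10,-0.052,0.049,-0.057],[4,6,9,-0.051,0.049,-0.056]]
  ]
}}

```text
time_s: 16.1
position: [0.523, 0.0854, 0.2448]
tcp_rot: [[-0.719, 0.595, 0.36], [0.691, 0.549, 0.471], [0.082, 0.587, -0.805]]
force: [-0.1, 0.1, -0.4]
opening: 0.038
grasp_force: 29.9
```

Call:
{"method": "play_rows", "body": {
  "moves": [
    [[2,4,10,-0.052,0.049,-0.057],[2,5,11,-0.052,0.048,-0.057],[1,4,11,-0.052,0.049,-0.056],[1,4,11,-0.052,0.049,-0.057],[0,3,11,-0.052,0.049,-0.056]]
  ]
}}

```text
time_s: 16.6
position: [0.5464, 0.1319, 0.2189]
tcp_rot: [[-0.922, 0.275, 0.272], [0.382, 0.542, 0.748], [0.059, 0.794, -0.605]]
force: [0.5, 0.2, -1.5]
opening: 0.037
grasp_force: 29.9
```

Run:
```python
from h import *
np.set_printoptions(precision=4,suppress=True)
s=bot.read_state();print(s['time_s'],s['position'],np.round(s['joint_positions'],1))
T=tgt(.15,80,63,CB)
st=plan([(*T,5)])
```

```text
16.6 [0.5464 0.1319 0.2189] [ -24.    31.8  110.1   62.3   63.8 -132.4]
[[[0,-3,11,-0.035,0.031,-0.033],[0,-4,10,-0.034,0.031,-0.033],[0,-4,11,-0.035,0.03,-0.034],[0,-4,10,-0.035,0.031,-0.033],[-0.5,-5.3,10.4,-0.034,0.031,-0.033]]]
```

Call:
{"method": "play_rows", "body": {
  "moves": [
    [[0,-3,11,-0.035,0.031,-0.033],[0,-4,10,-0.034,0.031,-0.033],[0,-4,11,-0.035,0.03,-0.034],[0,-4,10,-0.035,0.031,-0.033],[0,-5,10,-0.034,0.031,-0.033]]
  ]
}}

```text
time_s: 17.1
position: [0.5546, 0.1635, 0.1731]
tcp_rot: [[-0.985, 0.08, 0.155], [0.174, 0.448, 0.877], [0.0, 0.89, -0.455]]
force: [-0.1, -0.3, -0.0]
opening: 0.038
grasp_force: 29.9
```

Run:
```python
from h import *
np.set_printoptions(precision=4,suppress=True)
s=bot.read_state();print(s['time_s'],s['position'],np.round(s['joint_positions'],1))
R=np.array(s['tcp_rot']);P=np.array(s['position']);c=P+R@CB;print('c',c)
T=tgt(.11,80,64,CB)
st=plan([(*T,4)])
```

```text
17.1 [0.5546 0.1635 0.1731] [ -22.6   43.5  105.9   65.3   73.  -148.7]
c [0.5605 0.1968 0.1498]
[[[0,-9,5,-0.005,0,0],[0,-9,4,-0.004,0,0],[0,-9,5,-0.005,0,0],[-0.5,-9.2,4,-0.005,0,0]]]
```

Call:
{"method": "play_rows", "body": {
  "moves": [
    [[0,-9,5,-0.005,0,0],[0,-9,4,-0.004,0,0],[0,-9,5,-0.005,0,0],[0,-9,4,-0.005,0,0],[0,0,0,0,0,0]]
  ]
}}

```text
time_s: 17.6
position: [0.5532, 0.1642, 0.1327]
tcp_rot: [[-0.985, 0.08, 0.156], [0.175, 0.43, 0.886], [0.004, 0.899, -0.438]]
force: [-0.5, -0.7, -1.6]
opening: 0.039
grasp_force: 29.9
```

Run:
```python
from h import *
np.set_printoptions(precision=4,suppress=True)
s=bot.read_state();print(s['time_s'],s['position'],np.round(s['joint_positions'],1))
R=np.array(s['tcp_rot']);P=np.array(s['position']);c=P+R@CB;print('c',c)
b=shot('scene');im=cv2.resize(b['image'],None,fx=1,fy=1)
print('exp hole',proj(b,c),'exp tip',proj(b,[*AX,.094]),'pt',[x['centre'] for x in bot.pinpoint(b,'post_tip')[:2]],'sp',[(x['centre'],x['confidence']) for x in bot.pinpoint(b,'spring_a')[:4]])
T=tgt(.079,80,64,CB);plan([(*T,4)])
u,v=proj(b,[*AX,.1]).astype(int); cv2.imwrite('pics/c9.png',cv2.resize(b['image'][v-40:v+40,u-40:u+40],None,fx=7,fy=7,interpolation=2))
```

```text
17.6 [0.5532 0.1642 0.1327] [ -22.9   48.6  106.2   67.2   71.9 -153.9]
c [0.5591 0.198  0.1101]
exp hole [233.6298 246.9334] exp tip [233.8838 250.1689] pt [[232.8, 249.3]] sp [([232.6, 245.5], 0.96), ([235.4, 263.1], 0.8), ([325.9, 199.9], 0.25)]
[[[0,-7,3,0,0,-0.001],[-1,-8,4,0.001,0,0],[0,-7,3,0,0,-0.001],[-0.7,-7.7,3.5,0,0,0]]]
```

The numbers agree: the hole is at (232.6,245.5) against an expected (233.6,246.9), and the tip has the same offset. Down and release.

Call:
{"method": "play_rows", "body": {
  "moves": [
    [[0,-7,3,0,0,0],[-1,-8,4,0,0,0],[0,-7,3,0,0,0],[-1,-7.5,3.5,0,0,0],[0,0,0,0,0,0]]
  ]
}}

```text
time_s: 18.25
position: [0.5552, 0.1633, 0.1002]
tcp_rot: [[-0.985, 0.08, 0.156], [0.175, 0.43, 0.886], [0.004, 0.899, -0.438]]
force: [-0.0, 0.3, -0.9]
opening: 0.037
grasp_force: 29.9
```

Call:
{"method": "play_rows", "body": {
  "moves": [
    [[0,0,0,0,0,0],[0,0,0,0,0,0],[0,0,0,0,0,0],[0,0,0,0,0,0],[0,0,0,0,0,0]]
  ],
  "fingers": 0.9
}}

```text
time_s: 18.75
position: [0.5554, 0.1633, 0.1018]
tcp_rot: [[-0.985, 0.078, 0.156], [0.175, 0.43, 0.886], [0.001, 0.899, -0.437]]
force: [0.2, -0.3, 0.6]
opening: 0.408
grasp_force: 0.2
```

Run:
```python
from h import *
np.set_printoptions(precision=4,suppress=True)
s=bot.read_state();print(s['time_s'],s['position'],np.round(s['joint_positions'],1),s['force'],s['opening'])
b=shot('scene')
print([(x['centre'],x['confidence'],onz(b,x['centre'],.038)) for x in bot.pinpoint(b,'spring_a')[:4]])
u,v=proj(b,[*AX,.1]).astype(int); cv2.imwrite('pics/c10.png',cv2.resize(b['image'][v-40:v+40,u-40:u+40],None,fx=7,fy=7,interpolation=2))
```

```text
18.75 [0.5554 0.1633 0.1018] [ -22.9   52.1  105.7   68.2   70.8 -157. ] [ 0.1946 -0.2957  0.6197] 0.4080215678237377
[([236.8, 265.4], 0.79, array([0.5519, 0.2004, 0.038 ])), ([234.5, 258.0], 0.59, array([0.5758, 0.187 , 0.038 ])), ([232.8, 249.2], 0.51, array([0.603 , 0.1686, 0.038 ]))]
```

View pics/c10.png

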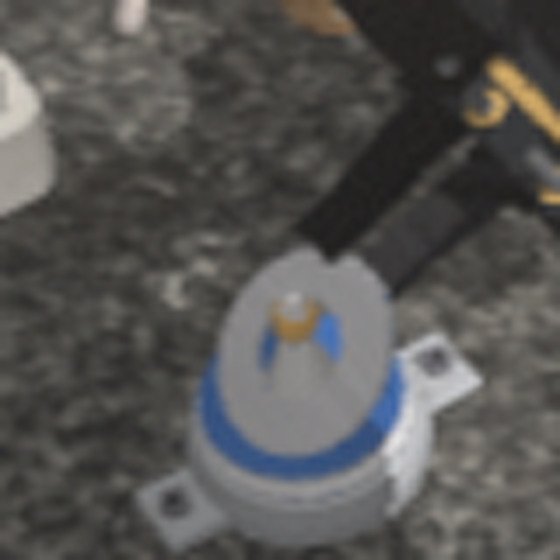

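The crop shows spring 2 on the post with bare steel up, tilted, its rim still resting on the lower finger near (330,255). I'll finish opening and back out horizontally.

Call:
{"method": "play_rows", "body": {
  "moves": [
    [[0,0,0,0,0,0],[0,0,0,0,0,0],[0,0,0,0,0,0],[0,0,0,0,0,0],[0,0,0,0,0,0]]
  ],
  "fingers": 1
}}

```text
time_s: 19.35
position: [0.5553, 0.1634, 0.1015]
tcp_rot: [[-0.985, 0.078, 0.156], [0.175, 0.43, 0.886], [0.002, 0.899, -0.437]]
force: [0.8, -0.9, 0.0]
opening: 0.941
grasp_force: 0.2
```

Call:
{"method": "play_rows", "body": {
  "moves": [
    [[0,-5,-9,0,0,0],[0,-5,-9,0,0,0],[0,-5,-9,0,0,0],[0,-5,-9,0,0,0],[0,-4,-9,0,0,0]]
  ]
}}

```text
time_s: 19.85
position: [0.5464, 0.1118, 0.0995]
tcp_rot: [[-0.984, 0.079, 0.157], [0.176, 0.43, 0.885], [0.002, 0.899, -0.437]]
force: [-0.3, -0.7, -0.9]
opening: 0.996
grasp_force: 0.0
```

Run:
```python
from h import *
np.set_printoptions(precision=4,suppress=True)
s=bot.read_state();print(s['time_s'],s['position'],np.round(s['joint_positions'],1),s['force'],s['opening'])
b=shot('scene','s11.png')
print([(x['centre'],x['confidence'],onz(b,x['centre'],.038)) for x in bot.pinpoint(b,'spring_a')[:4]])
print('exp',proj(b,[*AX,.038]))
for x in bot.silhouettes(b,'spring_a')[:3]:
    r,c=np.nonzero(x['pixels']);print(x['confidence'],c.min(),c.max(),r.min(),r.max(),x['centre'])
# predicted outline of a flat rim
for z in (.031,.038,.042):
    q=np.array([proj(b,[AX[0]+.042*np.cos(t),AX[1]+.042*np.sin(t),z]) for t in np.linspace(0,6.28,60)]);print(z,q.min(0),q.max(0))
c=s=None
h=bot.read_state();P=np.array(h['position']);plan([([.50,.02,.24],Rt(30,10),10)])
```

```text
19.85 [0.5464 0.1118 0.0995] [ -28.6   52.4  105.2   63.2   72.8 -157.7] [-0.3483 -0.6586 -0.8883] 0.9963768330991465
[([237.4, 262.5], 0.82, array([0.5581, 0.1923, 0.038 ])), ([237.0, 268.1], 0.57, array([0.5446, 0.2063, 0.038 ]))]
exp [235.4613 262.9051]
0.66 222 251 252 275 [232.0, 265.0]
0.031 [220.6216 252.7571] [250.6287 276.697 ]
0.038 [220.3702 251.2125] [250.4994 275.1759]
0.042 [220.2256 250.3243] [250.4251 274.3011]
[[[3,8,-15,0.088,-0.054,0.072],[3,7,-16,0.088,-0.055,0.072],[2,5,-16,0.088,-0.054,0.072],[2,4,-17,0.088,-0.055,0.071],[0,2,-18,0.088,-0.054,0.072]]]
[[[1,0,-17,0.088,-0.054,0.072],[-1,-1,-17,0.089,-0.055,0.072],[-2,-3,-17,0.088,-0.054,0.072],[-4,-4,-17,0.088,-0.055,0.072],[-4,-4.8,-16.2,0.088,-0.054,0.072]]]
```

Spring 2 now shows a flat outline: rows 252–275 and columns 222–251 match the prediction for z=38 mm. Next is the cap.

Run:
```python
from h import *
s=bot.read_state();P=np.array(s['position']);R=np.array(s['tcp_rot'])
plan([(P+[0,-.05,.06],R,2),([.475,-.03,.25],Rt(90,0),10)])
```

```text
[[[-4,16,-35,0,0,0],[-4.7,16.4,-35.5,0,0,0],[5,4,-13,0.112,0.01,-0.016],[6,2,-14,0.111,0.01,-0.016],[6,1,-13,0.112,0.009,-0.016]]]
[[[5,-1,-14,0.111,0.01,-0.016],[6,-2,-13,0.112,0.01,-0.016],[6,-4,-13,0.111,0.01,-0.016],[7,-4,-13,0.112,0.01,-0.015],[6,-6,-11,0.111,0.009,-0.016]]]
[[[7,-8,-11,0.112,0.01,-0.016],[6.9,-7.8,-10.5,0.111,0.01,-0.016]]]
```

Call:
{"method": "play_rows", "body": {
  "moves": [
    [[-4,16,-35,0,0,0],[-5,16,-35,0,0,0],[5,4,-13,0.112,0.01,-0.016],[6,2,-14,0.111,0.01,-0.016],[6,1,-13,0.112,0.009,-0.016]]
  ],
  "fingers": 0.5
}}

```text
time_s: 20.5
position: [0.5248, 0.0355, 0.1868]
tcp_rot: [[-0.992, 0.074, 0.102], [0.124, 0.708, 0.695], [-0.021, 0.702, -0.712]]
force: [-0.6, 0.3, 1.2]
opening: 0.758
grasp_force: 0.0
```

Call:
{"method": "play_rows", "body": {
  "moves": [
    [[5,-1,-14,0.111,0.01,-0.016],[6,-2,-13,0.112,0.01,-0.016],[6,-4,-13,0.111,0.01,-0.016],[7,-4,-13,0.112,0.01,-0.015],[6,-6,-11,0.111,0.009,-0.016]]
  ]
}}

```text
time_s: 21.0
position: [0.4892, -0.0098, 0.232]
tcp_rot: [[-0.999, 0.027, 0.022], [0.031, 0.976, 0.217], [-0.016, 0.217, -0.976]]
force: [0.2, 0.0, -0.5]
opening: 0.749
grasp_force: 0.0
```

Call:
{"method": "play_rows", "body": {
  "moves": [
    [[7,-8,-11,0.112,0.01,-0.016],[7,-8,-10,0.111,0.01,-0.016],[0,0,0,0,0,0],[0,0,0,0,0,0]]
  ]
}}

```text
time_s: 21.4
position: [0.4749, -0.0278, 0.2488]
tcp_rot: [[-1.0, -0.003, -0.001], [-0.003, 1.0, 0.003], [0.001, 0.003, -1.0]]
force: [0.6, -0.3, -0.2]
opening: 0.748
grasp_force: 0.0
```

```bash
cat > cap.py <<'E'
from h import *
np.set_printoptions(precision=4,suppress=True)
s=bot.read_state();print(s['time_s'],s['position'],np.array(s['tcp_rot'])[:,1:].T,np.round(s['joint_positions'],1),s['opening'])
for n in ('wrist','top','scene'):
    p=shot(n,'cap_'+n+'.png')
    print(n,'exp',proj(p,[.46,-.025,.0265]),[(x['centre'],round(x['confidence'],2),onz(p,x['centre'],.0265)) for x in bot.pinpoint(p,'cap_centre')[:4]])
    hsv=cv2.cvtColor(p['image'],cv2.COLOR_BGR2HSV);m=cv2.inRange(hsv,(20,150,90),(35,255,255))
    k,l,st,ce=cv2.connectedComponentsWithStats(m)
    for i in range(1,k):
        if st[i,4]>60: print('  blob',st[i],ce[i],onz(p,ce[i],.0265))
E
python3 cap.py
```

```text
21.4 [ 0.4749 -0.0278  0.2488] [[-0.0028  1.      0.0026]
 [-0.0007  0.0026 -1.    ]] [ -16.9   17.8  102.     0.1   60.3 -107.2] 0.7482110175718062
wrist exp [281.687  168.4265] [([278.1, 168.1], 0.66, array([ 0.4597, -0.0287,  0.0265]))]
  blob [ 244   43   70   74 4061] [278.5309  79.4834] [ 0.3726 -0.0285  0.0265]
  blob [ 135  101   72   70 3845] [169.9111 135.4655] [ 0.4267 -0.1387  0.0265]
  blob [192 106  22  52 217] [206.9724 129.4931] [ 0.4207 -0.1008  0.0265]
  blob [ 260  152   43   45 1434] [280.7685 175.5021] [ 0.4674 -0.0259  0.0265]
top exp [285.2607 252.5223] [([286.2, 252.2], 0.66, array([ 0.4612, -0.0282,  0.0265])), ([314.6, 262.1], 0.57, array([ 0.4296, -0.1269,  0.0265]))]
  blob [372  89  16  28 167] [377.9521 105.2754] [ 1.0135 -0.3527  0.0265]
  blob [415 129  19  11  62] [424.1774 134.7258] [ 0.9032 -0.5193  0.0265]
  blob [369 141  11  10  61] [372.9672 144.8361] [ 0.8596 -0.3326  0.0265]
  blob [440 153  12  17  63] [446.0159 161.3016] [ 0.8043 -0.5945  0.0265]
  blob [421 184  59  16 324] [448.4784 192.5185] [ 0.6888 -0.5984  0.0265]
  blob [484 192  28  31 409] [497.9413 207.2494] [ 0.6398 -0.7705  0.0265]
  blob [ 83 204  20  26 215] [ 93.1395 216.3721] [0.5696 0.6526 0.0265]
  blob [279 247  14   9  95] [285.8105 250.8211] [ 0.466  -0.0268  0.0265]
  blob [306 254  19  20 288] [314.9965 262.9132] [ 0.4268 -0.1283  0.0265]
scene exp [314.1555 240.1666] [([337.7, 253.1], 0.98, array([ 0.3787, -0.0338,  0.0265])), ([344.3, 222.7], 0.95, array([ 0.4378, -0.1422,  0.0265])), ([314.0, 241.0], 0.69, array([ 0.4582, -0.0222,  0.0265]))]
```

Run:
```python
from h import *
p=shot('wrist');m=cv2.inRange(cv2.cvtColor(p['image'],cv2.COLOR_BGR2HSV),(20,150,90),(35,255,255))[140:215,245:315]
for r in range(0,75,4): 
    c=np.nonzero(m[r])[0]; print(r+140,(c.min()+245,c.max()+245) if len(c) else '',end=' ')
for px in ((281,173),(281,171),(281,175)): print(onz(p,px,.053))
for X in ([.46,-.027,.053],[.481,-.027,.053],[.439,-.027,.053],[.46,-.006,.053],[.481,-.027,0]): print(X,proj(p,X))
plan([([.460,-.027,.11],Rt(90,0),4),([.460,-.027,.035],Rt(90,0),4)])
```

```text
140  144  148  152 (np.int64(279), np.int64(286)) 156 (np.int64(274), np.int64(291)) 160 (np.int64(269), np.int64(296)) 164 (np.int64(265), np.int64(299)) 168 (np.int64(264), np.int64(302)) 172 (np.int64(263), np.int64(303)) 176 (np.int64(262), np.int64(304)) 180 (np.int64(262), np.int64(303)) 184 (np.int64(263), np.int64(302)) 188 (np.int64(265), np.int64(299)) 192 (np.int64(269), np.int64(296)) 196 (np.int64(277), np.int64(289)) 200  204  208  212  [ 0.46082137 -0.02773958  0.053     ]
[ 0.45887957 -0.02774232  0.053     ]
[ 0.46276849 -0.02773682  0.053     ]
[0.46, -0.027, 0.053] [281.76651989 172.1544823 ]
[0.481, -0.027, 0.053] [281.72502674 193.46357019]
[0.439, -0.027, 0.053] [281.80926121 150.20438506]
[0.46, -0.006, 0.053] [303.49493617 172.14882053]
[0.481, -0.027, 0] [281.27996194 183.9902784 ]
[[[4,1,35,0,0,0],[3,0,34,0,-0.001,0],[4,1,35,0.001,0,0],[4,0.3,34.4,0,-0.001,0],[0,0,19,0,0,0]]]
[[[0,0,18,0,0,0],[0,0,19,0,0,0],[0,0,19,0,0,0]]]
```

Call:
{"method": "play_rows", "body": {
  "moves": [
    [[4,1,35,0,0,0],[3,0,34,0,0,0],[3,0.5,35,0,0,0],[3,0,34,0,0,0],[0,0,0,0,0,0]]
  ]
}}

```text
time_s: 22.25
position: [0.4588, -0.0268, 0.1074]
tcp_rot: [[-1.0, -0.001, -0.01], [-0.001, 1.0, 0.003], [0.01, 0.003, -1.0]]
force: [-0.6, 0.1, 0.4]
opening: 0.752
grasp_force: 0.0
```

Run:
```python
from h import *
s=bot.read_state();print(s['position'],s['opening'])
p=shot('wrist');m=cv2.inRange(cv2.cvtColor(p['image'],cv2.COLOR_BGR2HSV),(20,150,90),(35,255,255))
k,l,st,ce=cv2.connectedComponentsWithStats(m)
for i in range(1,k):
    if st[i,4]>100: print(st[i],ce[i],onz(p,(st[i,0]+st[i,2]/2,ce[i,1]),.053))
print([(x['centre'],x['confidence'],onz(p,x['centre'],.0265)) for x in bot.pinpoint(p,'cap_centre')[:3]])
for X in ([.4615,-.0265,.053],[.4825,-.0265,.053],[.4405,-.0265,.053],[.4615,-.0055,.053],[.4615,-.0475,.053]): print(X,proj(p,X))
plan([([.4615,-.0265,.035],Rt(90,0),4)])
```

```text
[ 0.45880064 -0.02677876  0.10743982] 0.7523910871738573
[  214    18   125   132 12841] [276.13963087  83.46943384] [ 0.37497171 -0.02861541  0.053     ]
[   27   123   130   114 11779] [ 90.73732915 178.98505815] [ 0.42689481 -0.1343225   0.053     ]
[ 115  123   62   88 1353] [157.91869919 158.54028086] [ 0.41525493 -0.10243572  0.053     ]
[151 126  32  62 192] [174.03125    153.53645833] [ 0.41245158 -0.09037447  0.053     ]
[254 195  52  18 256] [278.93359375 200.44921875] [ 0.43953455 -0.02666552  0.053     ]
[ 246  203   70   63 3541] [280.36769274 236.28381813] [ 0.46139945 -0.02604822  0.053     ]
[([277.7, 228.8], 0.96, array([ 0.46471984, -0.02799837,  0.0265    ]))]
[0.4615, -0.0265, 0.053] [280.24247706 236.44540077]
[0.4825, -0.0265, 0.053] [280.2043084  269.26440038]
[0.4405, -0.0265, 0.053] [280.2824573  202.06873332]
[0.4615, -0.0055, 0.053] [315.42792433 236.40883254]
[0.4615, -0.0475, 0.053] [245.02881483 236.48199832]
[[[0,0,19,0,0,0],[0,1,19,0,-0.001,0.001],[0,0,19,0.001,0,0],[0.6,0.1,18.8,0,-0.001,0]]]
```

Call:
{"method": "play_rows", "body": {
  "moves": [
    [[0,0,19,0,0,0],[0,1,19,0,-0.001,0],[0,0,19,0,-0.001,0],[0,0,19,0,0,0],[0,0,0,0,0,0]]
  ]
}}

```text
time_s: 22.85
position: [0.463, -0.0267, 0.0351]
tcp_rot: [[-1.0, -0.001, 0.002], [-0.001, 1.0, 0.0], [-0.002, 0.0, -1.0]]
force: [-0.8, -1.1, 0.6]
opening: 0.753
grasp_force: 0.0
```

Run:
```python
from h import *
for i in range(2):
    s=bot.read_state();print(s['position'],np.array(s['tcp_rot'])[:,2],s['force']);bot.capture('top')
```

```text
[ 0.46303454 -0.02672032  0.03509489] [ 2.02686441e-03  3.20044239e-05 -9.99997945e-01] [-0.75241943 -1.06150316  0.5843954 ]
[ 0.46328671 -0.02674277  0.03580831] [ 3.01184307e-03 -2.94282206e-04 -9.99995421e-01] [ 0.20779671 -0.40666083  1.04056258]
```

Call:
{"method": "play_rows", "body": {
  "moves": [
    [[1.5,0,0,0,0,0],[0,0,0,0,0,0],[0,0,0,0,0,0],[0,0,0,0,0,0],[0,0,0,0,0,0]]
  ],
  "fingers": -1
}}

```text
time_s: 23.45
position: [0.4609, -0.0264, 0.0354]
tcp_rot: [[-1.0, -0.001, 0.002], [-0.001, 1.0, -0.0], [-0.002, -0.0, -1.0]]
force: [0.1, 0.9, 6.3]
opening: 0.469
grasp_force: 30.0
```

Call:
{"method": "play_rows", "body": {
  "moves": [
    [[0,0,0,0,0,0],[0,0,0,0,0,0]]
  ]
}}

```text
time_s: 23.65
position: [0.4609, -0.0264, 0.0354]
tcp_rot: [[-1.0, -0.001, 0.002], [-0.001, 1.0, 0.0], [-0.002, -0.0, -1.0]]
force: [-1.0, 0.7, 5.6]
opening: 0.468
grasp_force: 30.0
```

Run:
```python
from h import *
s=bot.read_state();print(s['position'],s['opening'],s['grasp_force'])
P=np.array(s['position'])
plan([([.47,-.02,.175],Rt(90,0),4),([.561,.197,.175],Rt(90,0),8)])
```

```text
[ 0.46088441 -0.02642526  0.03538813] 0.46756508150061465 30.000944887797232
[[[-2,2,-35,0,0.001,0],[-3,1,-35,0,0,0.001],[-2,2,-35,0,0.001,0],[-2.3,1.4,-34.6,0,0,0],[-11,27,0,0,0,0]]]
[[[-12,27,0,0,0,0],[-11,27,0,0,0,0],[-12,27,0,0,0,0],[-11,28,0,0,0,0],[-11,27,0,0,0,0]]]
[[[-12,27,0,0,0,0],[-11.1,27,0,0,0,0]]]
```

Call:
{"method": "play_rows", "body": {
  "moves": [
    [[-2,2,-35,0,0.001,0],[-3,1,-35,0,0,0],[-2,2,-35,0,0.001,0],[-2,1,-35,0,0,0],[-11,27,0,0,0,0]]
  ]
}}

```text
time_s: 24.15
position: [0.4831, 0.0047, 0.179]
tcp_rot: [[-1.0, 0.001, 0.008], [0.001, 1.0, -0.003], [-0.008, -0.003, -1.0]]
force: [1.0, -0.5, -0.3]
opening: 0.469
grasp_force: 30.0
```

Call:
{"method": "play_rows", "body": {
  "moves": [
    [[-12,27,0,0,0,0],[-11,27,0,0,0,0],[-12,27,0,0,0,0],[-11,28,0,0,0,0],[-11,27,0,0,0,0]]
  ]
}}

```text
time_s: 24.65
position: [0.5372, 0.1439, 0.1745]
tcp_rot: [[-1.0, -0.002, -0.002], [-0.002, 1.0, 0.0], [0.002, 0.0, -1.0]]
force: [0.3, 0.2, -1.1]
opening: 0.475
grasp_force: 30.0
```

Call:
{"method": "play_rows", "body": {
  "moves": [
    [[-12,27,0,0,0,0],[-11,27,0,0,0,0],[0,0,0,0,0,0],[0,0,0,0,0,0]]
  ]
}}

```text
time_s: 25.05
position: [0.5595, 0.197, 0.1742]
tcp_rot: [[-1.0, -0.003, -0.002], [-0.003, 1.0, -0.001], [0.002, -0.001, -1.0]]
force: [-0.8, -0.4, -1.7]
opening: 0.473
grasp_force: 30.0
```

Run:
```python
from h import *
np.set_printoptions(precision=4,suppress=True)
s=bot.read_state();P=np.array(s['position']);R=np.array(s['tcp_rot']);print(s['time_s'],P,R[:,2],np.round(s['joint_positions'],1),s['force'])
for n in ('wrist','scene','top'):
    p=shot(n,'f_'+n+'.png')
    for q,X in (('post_tip',[*AX,.094]),('cap_centre',P+R@np.array([0,0,.0089])),('spring_a',[*AX,.038]),('foot',[*AX,0])):
        print(n,q,'exp',proj(p,X),[(x['centre'],round(x['confidence'],2),onz(p,x['centre'],X[2])[:2]) for x in bot.pinpoint(p,q)[:2]])
```

```text
25.05 [0.5595 0.197  0.1742] [-0.0024 -0.0005 -1.    ] [  8.6  32.2  90.1  -0.   57.8 -81.6] [-0.8132 -0.4254 -1.6593]
wrist post_tip exp [280.0173 221.8833] [([276.8, 223.2], 0.86, array([0.5619, 0.1949]))]
wrist cap_centre exp [280.4749 260.7811] [([277.0, 266.6], 0.95, array([0.5624, 0.1954]))]
wrist spring_a exp [279.8061 202.8629] [([280.7, 194.3], 0.44, array([0.5539, 0.1977]))]
wrist foot exp [279.7025 193.5335] [([276.6, 193.7], 0.83, array([0.5612, 0.1941]))]
scene post_tip exp [233.8838 250.1689] [([232.2, 249.5], 0.55, array([0.5661, 0.1985]))]
scene cap_centre exp [232.1234 232.9617] [([336.0, 251.9], 0.82, array([0.3239, 0.0631])), ([232.9, 230.5], 0.49, array([0.5643, 0.1898]))]
scene spring_a exp [235.4613 262.9051] [([237.2, 262.1], 0.77, array([0.5595, 0.1918])), ([235.8, 265.5], 0.61, array([0.5536, 0.2025]))]
scene foot exp [236.4747 271.0881] [([238.7, 269.9], 0.87, array([0.5594, 0.1898]))]
top post_tip exp [220.1058 218.5254] [([219.0, 217.9], 0.51, array([0.563 , 0.2008])), ([336.0, 227.2], 0.44, array([ 0.5416, -0.1927]))]
top cap_centre exp [217.1675 214.8335] [([314.2, 266.4], 0.72, array([ 0.4023, -0.1169])), ([284.4, 280.3], 0.62, array([ 0.3565, -0.0243]))]
top spring_a exp [222.2202 221.5467] [([224.0, 221.1], 0.5, array([0.5627, 0.1909]))]
top foot exp [223.5761 223.4841] [([226.0, 222.7], 0.41, array([0.5641, 0.1885]))]
```

Call:
{"method": "play_rows", "body": {
  "moves": [
    [[-2,-0.5,20,0,0,0],[0,0,20,0,0,0],[0,0,15,0,0,0],[0,0,7,0,0,0],[0,0,0,0,0,0]]
  ]
}}

```text
time_s: 26.3
position: [0.5615, 0.1962, 0.1119]
tcp_rot: [[-1.0, -0.002, -0.003], [-0.002, 1.0, -0.0], [0.003, -0.0, -1.0]]
force: [-0.4, 0.6, -0.2]
opening: 0.472
grasp_force: 30.0
```

Call:
{"method": "play_rows", "body": {
  "moves": [
    [[0,0,0,0,0,0]]
  ]
}}

```text
time_s: 26.4
position: [0.5626, 0.1964, 0.1133]
tcp_rot: [[-1.0, -0.002, 0.0], [-0.002, 1.0, 0.0], [-0.0, 0.0, -1.0]]
force: [0.5, -0.5, -0.1]
opening: 0.469
grasp_force: 30.0
```

Call:
{"method": "play_rows", "body": {
  "moves": [
    [[0,0,3,0,0,0],[0,0,3,0,0,0],[0,0,3,0,0,0],[0,0,3,0,0,0],[0,0,0,0,0,0]]
  ]
}}

```text
time_s: 26.9
position: [0.5618, 0.1962, 0.1004]
tcp_rot: [[-1.0, -0.002, -0.002], [-0.002, 1.0, 0.0], [0.002, 0.0, -1.0]]
force: [0.1, -0.7, -0.8]
opening: 0.473
grasp_force: 30.0
```

Call:
{"method": "play_rows", "body": {
  "moves": [
    [[0,0,2,0,0,0],[0,0,2,0,0,0],[0,0,2,0,0,0],[0,0,0,0,0,0]]
  ]
}}

```text
time_s: 27.3
position: [0.5616, 0.1967, 0.0953]
tcp_rot: [[-1.0, -0.001, -0.002], [-0.001, 1.0, 0.001], [0.002, 0.001, -1.0]]
force: [-2.4, 0.7, 4.9]
opening: 0.47
grasp_force: 30.0
```

Call:
{"method": "play_rows", "body": {
  "moves": [
    [[0.7,0,1.5,0,0,0],[0,0,1.5,0,0,0],[0,0,0,0,0,0]]
  ]
}}

```text
time_s: 27.6
position: [0.5599, 0.1973, 0.093]
tcp_rot: [[-1.0, -0.001, -0.003], [-0.001, 1.0, 0.002], [0.003, 0.002, -1.0]]
force: [-5.7, 2.7, 9.2]
opening: 0.47
grasp_force: 30.0
```

Call:
{"method": "play_rows", "body": {
  "moves": [
    [[0,0,1.5,0,0,0],[0,0,1.5,0,0,0],[0,0,0,0,0,0]]
  ]
}}

```text
time_s: 27.9
position: [0.5596, 0.1975, 0.0908]
tcp_rot: [[-1.0, -0.001, -0.003], [-0.001, 1.0, 0.002], [0.003, 0.002, -1.0]]
force: [-5.9, 2.7, 12.3]
opening: 0.468
grasp_force: 30.0
```

Call:
{"method": "play_rows", "body": {
  "moves": [
    [[1.2,0.6,1,0,0,0],[0,0,1.5,0,0,0],[0,0,0,0,0,0]]
  ]
}}

```text
time_s: 28.2
position: [0.5591, 0.1977, 0.0875]
tcp_rot: [[-1.0, -0.001, -0.002], [-0.001, 1.0, 0.001], [0.002, 0.001, -1.0]]
force: [-3.3, 2.3, 7.7]
opening: 0.47
grasp_force: 30.0
```

Call:
{"method": "play_rows", "body": {
  "moves": [
    [[0,0,1.5,0,0,0],[0,0,1.5,0,0,0],[0,0,0,0,0,0]]
  ]
}}

```text
time_s: 28.5
position: [0.5591, 0.1974, 0.082]
tcp_rot: [[-1.0, -0.001, -0.003], [-0.001, 1.0, 0.001], [0.003, 0.001, -1.0]]
force: [-0.8, 3.3, -7.1]
opening: 0.471
grasp_force: 30.0
```

Call:
{"method": "play_rows", "body": {
  "moves": [
    [[0,0,1,0,0,0],[0,0,1,0,0,0],[0,0,0,0,0,0]]
  ]
}}

```text
time_s: 28.8
position: [0.56, 0.1967, 0.0809]
tcp_rot: [[-1.0, -0.002, -0.002], [-0.002, 1.0, -0.0], [0.002, -0.0, -1.0]]
force: [-2.1, 2.5, -4.0]
opening: 0.47
grasp_force: 30.0
```

Call:
{"method": "play_rows", "body": {
  "moves": [
    [[0,0,1,0,0,0],[0,0,0,0,0,0],[0,0,0,0,0,0]]
  ]
}}

```text
time_s: 29.1
position: [0.5602, 0.1967, 0.0805]
tcp_rot: [[-1.0, -0.002, -0.001], [-0.002, 1.0, -0.0], [0.001, -0.0, -1.0]]
force: [-1.7, 1.2, -2.1]
opening: 0.471
grasp_force: 30.0
```

Call:
{"method": "play_rows", "body": {
  "moves": [
    [[0,0,1,0,0,0],[0,0,0,0,0,0],[0,0,0,0,0,0]]
  ]
}}

```text
time_s: 29.4
position: [0.5603, 0.1967, 0.0801]
tcp_rot: [[-1.0, -0.002, -0.0], [-0.002, 1.0, -0.0], [0.0, -0.0, -1.0]]
force: [-4.2, 1.0, 5.3]
opening: 0.474
grasp_force: 30.0
```

The cap is home: its centre is at about 71.3 mm and the stiffness rose at the stop. Release and retreat.

Call:
{"method": "play_rows", "body": {
  "moves": [
    [[0,0,0,0,0,0],[0,0,0,0,0,0],[0,0,0,0,0,0],[0,0,0,0,0,0],[0,0,0,0,0,0]]
  ],
  "fingers": 0.6
}}

```text
time_s: 29.9
position: [0.5606, 0.1968, 0.0793]
tcp_rot: [[-1.0, -0.001, -0.0], [-0.001, 1.0, 0.0], [0.0, 0.0, -1.0]]
force: [0.0, -0.3, 0.2]
opening: 0.779
grasp_force: 0.0
```

Call:
{"method": "play_rows", "body": {
  "moves": [
    [[0,0,-20,0,0,0],[0,0,-40,0,0,0],[0,0,-40,0,0,0],[0,0,-40,0,0,0],[0,0,0,0,0,0]]
  ]
}}

```text
time_s: 30.4
position: [0.5644, 0.1976, 0.2256]
tcp_rot: [[-1.0, -0.002, 0.013], [-0.002, 1.0, 0.002], [-0.013, 0.002, -1.0]]
force: [1.3, -0.7, 0.5]
opening: 0.797
grasp_force: 0.0
```

Call:
{"method": "play_rows", "body": {
  "moves": [
    [[0,-40,0,0,0,0],[0,-40,0,0,0,0],[0,0,0,0,0,0],[0,0,0,0,0,0]]
  ]
}}

```text
time_s: 30.8
position: [0.5602, 0.1161, 0.2187]
tcp_rot: [[-1.0, 0.001, -0.002], [0.001, 1.0, 0.001], [0.002, 0.001, -1.0]]
force: [-0.2, -0.4, 0.9]
opening: 0.804
grasp_force: 0.0
```

Run:
```python
from h import *
np.set_printoptions(precision=4,suppress=True)
l=[];m=[]
for n in ('scene','top','wrist'):
    p=shot(n,'e_'+n+'.png')
    for q,X in (('cap_centre',[*AX,.0715]),('spring_a',[*AX,.038])):
        r=[(x['centre'],round(x['confidence'],2)) for x in bot.pinpoint(p,q)[:5]];e=proj(p,X);print(n,q,e,r)
        if q=='cap_centre':
            k=[c for c,_ in r if np.linalg.norm(np.array(c)-e)<12]
            if k:l.append((p,k[0]))
    for x in bot.silhouettes(p,'spring_a')[:2]:
        a,c=np.nonzero(x['pixels']);print('  sil',c.min(),c.max(),a.min(),a.max())
if len(l)>1:print('cap',tri(l))
```

```text
scene cap_centre [234.5301 255.3872] [([337.2, 253.4], 0.81), ([345.2, 225.1], 0.61), ([232.9, 255.8], 0.57)]
scene spring_a [235.4613 262.9051] [([238.1, 260.9], 0.72), ([240.8, 265.8], 0.44), ([233.9, 252.8], 0.29)]
  sil 223 251 254 275
  sil 228 243 244 267
top cap_centre [220.9727 219.7642] [([285.8, 279.3], 0.7), ([313.9, 268.0], 0.59)]
top spring_a [222.2202 221.5467] []
wrist cap_centre [373.2156 198.6674] [([372.6, 200.3], 0.77)]
wrist spring_a [364.0584 190.9555] []
  sil 317 406 146 234
  sil 342 342 185 187
cap [0.5646 0.1985 0.0672]
```

```bash
python3 -c "
from h import *
print(bot.hand_in())"
```

```text
the job is handed in; nothing more can be done
None
```

I handed the job in at about 31 s of robot time: by the camera and force readings, both springs are on the post with alternating faces and the cap is snapped home and released. The judge returned no score.

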